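# Slide the loaded tray across the gap onto the metal shelf

### The arm

A 6-joint arm with a two-finger parallel gripper is mounted at the origin on the work surface. World frame = base frame: x ahead of the robot, y to its left, z up, the work surface at z = 0. Lengths are in m, angles in degrees, forces in N, time in s.
With the tool pointing down it reaches from about 0.4 to 0.825 m from the base axis. Payload 7 kg.
Tool frame: the origin (TCP) lies at the very end of the fingers, on their centre line; the grasp point (between the pads) lies 19 mm behind it; x points along the fingers, y is the direction in which the jaws open and shut, and the axes are right-handed (so a half turn about x gives the same grasp; the last joint's range is limited). The gripper opens to 88 mm and grips with 3 to 60 N. Pads are 19 mm wide; open, the fingers measure 130 mm over their backs; the gripper's body (78 mm by 193 mm) begins 47 mm behind the grasp point.
Start: joints at [-56.144, 20.546, 0.682, 0, -70.136, -16.507], TCP at [0.201, -0.644, 0.227] pointing down, gripper open.
Joint ranges: [-176.03, 176.03], [-82.01, 121.73], [-58.28, 71.71], [-173.87, 95.51], [-174.79, -0.11], [-173.66, 173.66]. Speed limits (degrees/s): [136.94, 136.94, 172.46, 180, 180, 180].

### API

Orientations are given as [roll, pitch, yaw] about the fixed x, y, z axes, in that order (R = Rz(yaw) Ry(pitch) Rx(roll)).
In Python, from plant import monitor, eyes, ticket gives the robot as it stands. The module is installed in compiled form; this text tells all that it offers.
- The arm moves only by the shell command python3 -m crank 'ROWS'. ROWS is JSON, a list of rows, each an object with "linear": the shift along the world's x, y, z in units of 60 mm (1.0 is 60 mm), a list of three; "rot": the turn, a rotation vector about the world's x, y, z in units of 5 degrees (1.0 is 5 degrees), a list of three; "hand": the opening, from 0 (shut) to 1 (fully open). In form: [{"linear": [tx, ty, tz], "rot": [ax, ay, az], "hand": hand}, ...]. A call has 1 to 20 rows; each row shifts and turns the pose as measured when the row begins; what a row does not reach is not made up. A row lasts 1/8 s, in which the tool goes at most 62.5 mm and 10.7 degrees, less where a joint would pass 70% of its speed; a pose out of reach is approached as far as the arm can. A call is refused whole if a number of a shift passes 1 or a number of a turn 1, either way. A call with a gripper value outside its range is refused whole. The fingers move at their own pace and stop on an object; the grip force is fixed at half the most. Time passes only in rows, so rows that do not move let the fingers close. It gives the time, the measured TCP pose, the force and the opening at its end, in the units of the state.
- monitor.get_obs(): the state, without advancing time (a new reading comes with each control period).
- eyes.snapshot(name): name is "scene" or "top" or "wrist"; returns a dict with "image" (400x640x3 uint8, red, green, blue), "depth" (400x640 float32, m along the optical axis (not along the pixel's ray), 0 where there is no reading), "K" (3x3 intrinsics, pixels), "camera_from_world" (4x4, takes a point from world to camera coordinates); the wrist camera has in their place "hand_eye" (4x4, takes a point from camera to tool coordinates, whose origin is the TCP and whose axes are the tool frame's). Camera axes: x right, y up, looking along -z (the intrinsics and any distortion apply to the point x, -y, -z); pixel columns grow to the right and rows downward; lengths in m; the calibration is good to about 2 mm. The wrist camera is an equidistant fisheye: a pixel r from the principal point sees the ray r / f radians off the axis. A picture is of the moment at which its call begins: read the wrist's pose just before it.
- ticket.close_job(): hands the job in, once; it reports no verdict.
The state is a dict: "clock": time; "joint_pos": joint angles; "qvel": joint speeds; "tau": joint torques, N m; "tool_pos": TCP position; "orientation": TCP orientation; "force": force on the tool from outside, world axes, zero at the start; "moment": the same for the moment, N m; "opening": finger opening in m.
Only numpy, scipy, OpenCV 4.12 (cv2) and the standard library are available. Lean on these libraries where they do the work, as an engineer would, in place of code of your own. Each camera call takes 0.05 s, during which the arm holds its last target.

### The job

Move the mortar and the jam jar off the metal shelf and stand them in the steel tray near the middle of its length, so that the load balances. Then slide the tray, without lifting it, off the birch riser and across the gap until it is wholly on the shelf and straight, keeping it level all the way so that neither end sags into the gap, and swing the shelf's retaining arm fully shut behind it. Keep the mortar and jar upright and leave everything else where it stands.

Things in the scene. Friction and masses are not known exactly. Their poses are not given: they have to be found in the camera images.
- shelf: Low metal shelf, fixed. Origin on the table under the middle of its deck; its x is across, its y is along the way the tray travels. Deck 270 mm (x) by 310 mm (y), its top 100 mm above the origin; the entry edge, rounded at 6 mm radius, is at y = -155 mm and faces the birch riser. A 35 mm high end plate has its face at y = +155 mm, and a guard rail 42 mm above the deck runs along its x = +135 mm side.
- riser: Birch bench riser, fixed, nearly in line with the shelf on the shelf's -y side, gap between them 90 to 105 mm. Origin on the table; deck top 100 mm above the origin, level with the shelf; deck from x = -135 to +225 mm and y = -150 to +150 mm, the edge at y = +150 mm (rounded at 6 mm radius) faces the shelf. A fixed grey scrap tub, 65 mm high, stands on the table in the gap. The oil bottle and the small bowl stand on it at about x = +180 mm.
- tray: Loose steel tray standing on the riser, 0.35 kg, long along its y, +y end towards the shelf. Origin at the centre of its underside. Flat base 160 mm (x) by 250 mm (y), floor 4 mm thick, walls flaring to a rim of 182 by 272 mm outside, 27 mm high.
- tray_rear (a point): Middle of the top of the tray's rear rim (the end away from the shelf), at x = 0, y = -136 mm, z = 25 mm in the tray's frame.
- mortar: Small beige ceramic mortar, open at the top, about 0.45 kg (0.36 to 0.56). Origin at the centre of its underside. 62 mm high, wall 8 mm; the upper part from 34 to 62 mm is a straight band 62 mm across, below it narrows to a foot 48 mm across.
- jam_jar: Closed jam jar, dark red with a paper label and a metal lid, about 0.3 kg (0.24 to 0.38). Origin at the centre of its underside. 80 mm high; straight body 60 mm across up to 60 mm, lid 58 mm across.
- tray_arm (a joint): Angle of the shelf's retaining arm in rad: 0 fully shut (across the entry edge, against its stop), about 1.7 to 2.1 at the start (swung out over the gap and the riser, clear of the tray's way). It turns about an upright pin at x = +135 mm, y = -148 mm of the shelf's frame; the arm is a 10 mm round bar, 150 mm long, its centre 18 mm above the deck, and points to the shelf's -x when shut and to -y at 1.57. A light hinge friction (0.05 N m) holds it where it is left.
- stop_tip (a point): The free end of the retaining arm, on the bar's centre line 150 mm from the pin; a 12 mm thick upright finger pin stands on it, reaching 37 mm higher.
- oil_bottle: Bystander: oil bottle, 52 mm across, 170 mm high, on the far side of the riser. Origin at the centre of its underside.
- bowl: Bystander: small white bowl, 72 mm across, 35 mm high, on the far side of the riser. Origin at the centre of its underside.
- watering_can: Bystander: coral plastic watering can, about 265 mm long and 170 mm high, on the table left of the shelf. Origin at the centre of its underside.
- brush: Bystander: brush lying on the table near the back. Origin on its underside.
- tin: Bystander: tin, 74 mm across, 90 mm high, on the table at the right. Origin at the centre of its underside.
Not all that is in view belongs to the job. Leave any yellow look-alike of the mortar alone.

How it is judged (in metres and radians):
On the way, in this order (a step that is already met when the one before it is completed fails the run):
1. the mortar and the jam jar both stand upright in the tray near the middle of its length, let go, while the tray is still on the birch riser (x of mortar in the frame of tray between -0.06 and 0.06 m and y of mortar in the frame of tray between -0.075 and 0.075 m and z of mortar in the frame of tray between -0.004 and 0.012 m and angle between each of mortar, jam_jar's own z axis and vertical below 0.15 rad and x of jam_jar in the frame of tray between -0.06 and 0.06 m and y of jam_jar in the frame of tray between -0.075 and 0.075 m and z of jam_jar in the frame of tray between -0.004 and 0.012 m and y of tray in the frame of riser between -0.06 and 0.06 m and contact force between the fingers and mortar below 0.1 N and contact force between the fingers and jam_jar below 0.1 N), for 0.2 s.
2. the tray with both things standing in it has been slid wholly onto the metal shelf, straight, past the line of the retaining arm (x of mortar in the frame of tray between -0.06 and 0.06 m and y of mortar in the frame of tray between -0.075 and 0.075 m and z of mortar in the frame of tray between -0.004 and 0.012 m and angle between each of mortar, jam_jar's own z axis and vertical below 0.15 rad and x of jam_jar in the frame of tray between -0.06 and 0.06 m and y of jam_jar in the frame of tray between -0.075 and 0.075 m and z of jam_jar in the frame of tray between -0.004 and 0.012 m and y of tray in the frame of shelf between -0.015 and 0.03 m and x of tray in the frame of shelf between -0.045 and 0.045 m and height (world z) of tray between 0.096 and 0.106 m and angle between the y axis of tray and the y axis of shelf, either way round below 0.15 rad), for 0.2 s.
At the end, for the whole second after the job is handed in: Tray at rest, flat on the shelf deck: centre -15 to +30 mm along and within 45 mm across of the deck's centre, within 0.15 rad of straight; mortar and jar upright (0.15 rad), at rest on the tray floor, within 60 mm across and 75 mm along of its middle; retaining arm shut within 0.1 rad (all of step 2 and value of joint tray_arm below 0.1 rad and linear speed of each of tray, mortar, jam_jar below 0.02 m/s); the robot touches nothing.
It fails at once if the tray tips by more than 0.05 rad (3 degrees): an end sags into the gap (angle between tray's own z axis and vertical above 0.05 rad).
It fails at once if the tray is lifted more than 20 mm off the decks or drops more than 10 mm into the gap (height (world z) of tray above 0.12 m or height (world z) of tray below 0.09 m).
It fails at once if the mortar or the jam jar is knocked over or falls off (angle between any of mortar, jam_jar's own z axis and vertical above 0.6 rad or height (world z) of any of mortar, jam_jar below 0.085 m).
It fails at once if a bystander (the oil bottle, the small bowl, the watering can, the brush, the tin) is moved by more than 30 mm (distance of any of oil_bottle, bowl, watering_can, brush, tin from where it was at the start of the episode above 0.03 m).
It also fails if it takes over 72 s, if anything falls off the work surface, if the arm or the gripper's body presses on something with over 40 N, if the wrist force passes 120 N, or if a joint passes its speed limit or range.

## Working session

There is one attempt and no reset: what is moved stays moved. The work goes in short steps, Python scripts to look and compute and a shell command to move; the robot and the scene stay as the last step left them, time stands still between calls to the robot, and variables do not carry over. Pictures are saved under pics/ and viewed, and the job is handed in when it is done.

```bash
mkdir -p pics; python3 - <<'E'
from plant import monitor, eyes
import cv2,pickle
print(monitor.get_obs())
for n in ["scene","top","wrist"]:
    s=eyes.snapshot(n); cv2.imwrite(f"pics/{n}0.png",s["image"][:,:,::-1]); pickle.dump(s,open(f"{n}0.pkl","wb"))
    print(n,s["K"].round(1).tolist(),s.get("camera_from_world",s.get("hand_eye")).round(3).tolist(), [k for k in s])
E
```

```text
{'clock': 0.0, 'joint_pos': array([-5.61424052e+01,  2.05909657e+01,  6.35798584e-01, -1.81583347e-02,
       -7.01340696e+01, -1.65082374e+01]), 'qvel': array([ 0.04353305, -0.0130725 ,  0.00188185, -0.00187638,  0.00024031,
        0.00029299]), 'tau': array([-1.89130878e-03, -5.82725251e+01,  2.93052614e+01,  6.99729592e+00,
        6.85297549e-03, -1.68699376e-04]), 'tool_pos': array([ 0.20113401, -0.64385973,  0.22564952]), 'orientation': array([ 95.68028909,  89.90914471, 113.02346267]), 'force': array([ 0.02908304,  0.755245  , -0.38366216]), 'moment': array([-0.0397679 , -0.04002257, -0.00713152]), 'opening': 0.08758187752061271}
scene [[493.3, 0.0, 317.3], [0.0, 493.3, 197.2], [0.0, 0.0, 1.0]] [[-0.079, 0.997, 0.013, 0.043], [-0.651, -0.061, 0.756, 0.249], [0.755, 0.051, 0.654, -2.227], [0.0, 0.0, 0.0, 1.0]] ['image', 'depth', 'K', 'camera_from_world']
top [[429.7, 0.0, 319.3], [0.0, 429.7, 197.9], [0.0, 0.0, 1.0]] [[-0.021, -1.0, -0.01, 0.024], [0.998, -0.021, 0.056, -0.51], [-0.057, -0.009, 0.998, -1.419], [0.0, 0.0, 0.0, 1.0]] ['image', 'depth', 'K', 'camera_from_world']
wrist [[309.7, 0.0, 322.7], [0.0, 309.7, 197.2], [0.0, 0.0, 1.0]] [[-0.0, 0.302, -0.953, -0.159], [1.0, 0.0, -0.0, 0.0], [0.0, -0.953, -0.302, -0.081], [0.0, 0.0, 0.0, 1.0]] ['image', 'depth', 'K', 'hand_eye']
```

View pics/scene0.png

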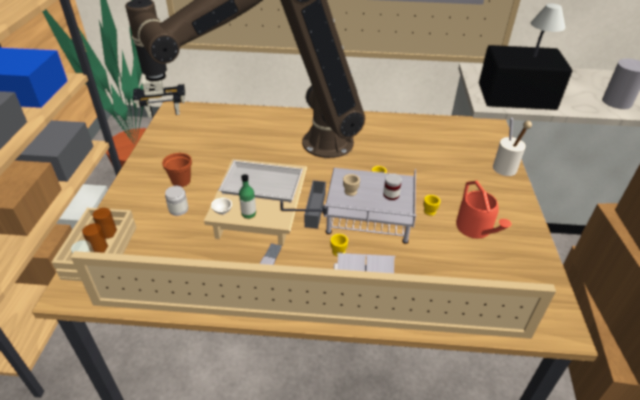

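View pics/top0.png

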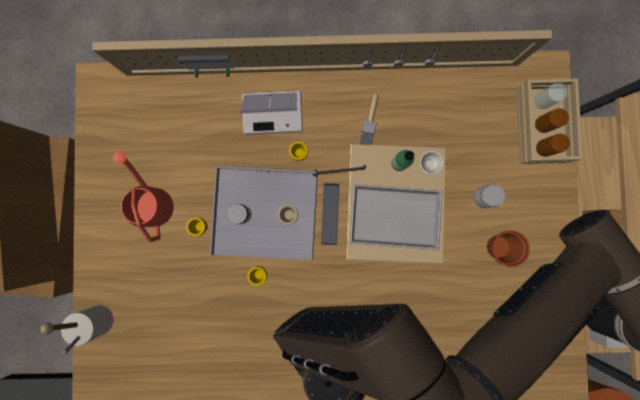

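View pics/wrist0.png

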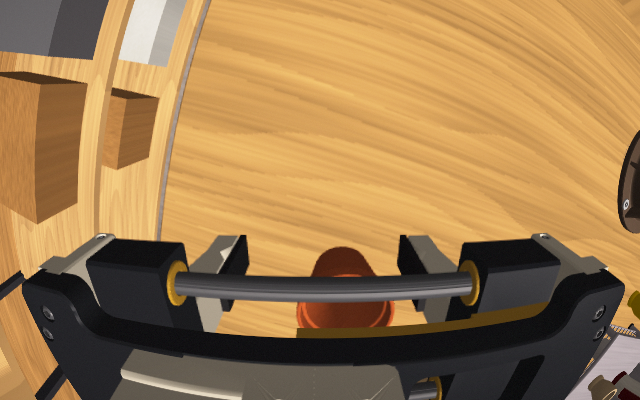

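Top view: beige mortar on the shelf at (288,214) and jam jar lid at (238,214). The mortar look-alikes are yellow mortars at (298,151), (196,227) and (257,277), plus a terracotta pot at (508,248). By colour and place on the shelf, I choose (288,214). The tray spans (352–441, 186–250) and the arm tip is at about (364,167).

```bash
cat > h.py <<'E'
import numpy as np,cv2,pickle
def ray(s,u,v,z):
    K=s["K"];T=np.array(s["camera_from_world"]);R=T[:3,:3];t=T[:3,3]
    d=R.T@np.array([(u-K[0,2])/K[0,0],-(v-K[1,2])/K[1,1],-1.]);o=-R.T@t
    return o+d*(z-o[2])/d[2]
def depthpt(s,u,v):
    K=s["K"];T=np.array(s["camera_from_world"]);D=float(s["depth"][int(v),int(u)])
    p=np.array([(u-K[0,2])/K[0,0]*D,-(v-K[1,2])/K[1,1]*D,-D]);return T[:3,:3].T@(p-T[:3,3])
def cloud(s):
    K=s["K"];T=np.array(s["camera_from_world"]);D=s["depth"].astype(float);v,u=np.mgrid[:400,:640]
    P=np.stack([(u-K[0,2])/K[0,0]*D,-(v-K[1,2])/K[1,1]*D,-D],-1);W=(P-T[:3,3])@T[:3,:3]
    W[D<=0]=np.nan;return W
E
python3 - <<'E'
from h import *
s=pickle.load(open("top0.pkl","rb"));im=s["image"][:,:,::-1]
c=cv2.resize(im[140:270,205:455],None,fx=3.2,fy=3.2,interpolation=cv2.INTER_CUBIC);cv2.imwrite("pics/c1.png",c)
W=cloud(s)
for n,u,v in [("mortar",288,214),("jar",238,214),("deck",265,190),("deckr",265,240),("riser",395,170),("riser",400,257),("trayfloor",395,218),("tip",364,167),("tub",330,220)]: print(n,depthpt(s,u,v).round(3))
Z=W[:,:,2]
def blob(lo,hi,u0,u1,v0,v1):
    m=np.zeros(Z.shape,np.uint8);m[v0:v1,u0:u1]=((Z>lo)&(Z<hi))[v0:v1,u0:u1];return m
for n,a in [("mortar",(.14,.18,268,308,195,235)),("jar",(.165,.2,215,262,195,235)),("deck",(.09,.108,200,320,150,270)),("riser",(.09,.108,340,455,135,270)),("trayrim",(.115,.14,340,455,180,258))]:
    m=blob(*a);k,_=cv2.findContours(m,0,2);k=max(k,key=cv2.contourArea)
    (x,y),(w,h_),an=cv2.minAreaRect(k);z=np.nanmedian(Z[m>0]);b=cv2.boxPoints(((x,y),(w,h_),an))
    print(n,(round(x,1),round(y,1)),(w,h_),an,"z",z.round(3),ray(s,x,y,z).round(4));print([ray(s,*q,z).round(3).tolist() for q in b])
E
```

```text
mortar [0.457 0.111 0.11 ]
jar [0.458 0.252 0.185]
deck [0.534 0.183 0.1  ]
deckr [0.377 0.185 0.097]
riser [ 0.588 -0.227  0.101]
riser [ 0.316 -0.233  0.103]
trayfloor [ 0.437 -0.222  0.102]
tip [ 0.593 -0.125  0.154]
tub [ 0.436 -0.021 -0.002]
mortar (287.5, 214.0) (20.0, 19.0) 90.0 z 0.161 [0.4556 0.1082 0.1605]
[[0.486, 0.136, 0.161], [0.485, 0.079, 0.161], [0.425, 0.08, 0.161], [0.426, 0.137, 0.161]]
jar (237.5, 213.0) (18.0, 19.0) 90.0 z 0.179 [0.4613 0.2544 0.1788]
[[0.488, 0.282, 0.179], [0.487, 0.226, 0.179], [0.434, 0.227, 0.179], [0.435, 0.283, 0.179]]
deck (265.2, 213.5) (100.06622314453125, 86.20162963867188) 3.2397000789642334 z 0.099 [0.46   0.1834 0.099 ]
[[0.338, 0.349, 0.099], [0.608, 0.332, 0.099], [0.583, 0.017, 0.099], [0.314, 0.037, 0.099]]
riser (396.0, 202.8) (96.637451171875, 115.0322494506836) 2.12109637260437 z 0.101 [ 0.4846 -0.2267  0.1012]
[[0.315, -0.065, 0.101], [0.675, -0.087, 0.101], [0.656, -0.39, 0.101], [0.298, -0.364, 0.101]]
trayrim (396.0, 216.0) (90.19955444335938, 60.20183181762695) 3.945185899734497 z 0.124 [ 0.4432 -0.2215  0.1241]
[[0.364, -0.075, 0.124], [0.548, -0.093, 0.124], [0.523, -0.368, 0.124], [0.34, -0.349, 0.124]]
```

View pics/c1.png

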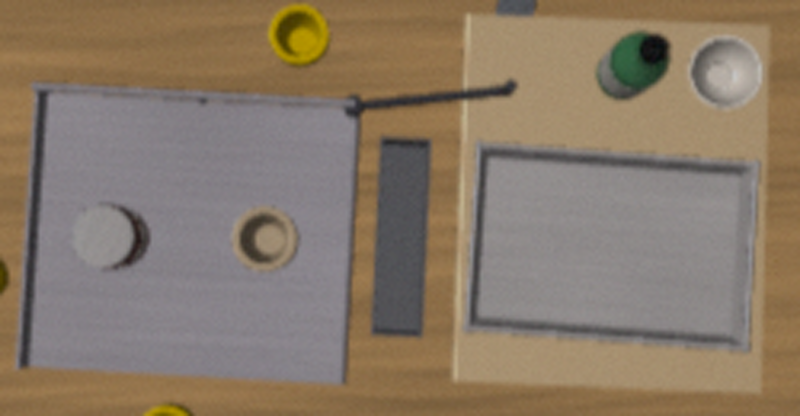

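```bash
python3 - <<'E'
from h import *
from plant import monitor
from scipy.spatial.transform import Rotation as Ro
o=monitor.get_obs();R=Ro.from_euler('xyz',o["orientation"],degrees=True).as_matrix();print(R.round(3))
s=pickle.load(open("top0.pkl","rb"));W=cloud(s);Z=W[:,:,2]
# edges by colour/depth: gap lines
for v in (195,205,215,225,235):
    row=Z[v]; a=[u for u in range(300,345) if row[u]>.09]; b=[u for u in range(335,362) if row[u]>.09]
    print(v,ray(s,max(a)+.5 if a else 0,v,.1).round(3),ray(s,min(b)-.5,v,.1).round(3))
for n,(u,v) in dict(pin=(205+353/3.2,140+106/3.2),tip=(205+511/3.2,140+87/3.2)).items(): print(n,ray(s,u,v,.118+(.037 if n=='tip' else .01)).round(4))
for (u,v) in [(404,159),(432,162)]: print(depthpt(s,u,v).round(3))
E
```

```text
[[-0.    -0.298  0.955]
 [ 0.001  0.955  0.298]
 [-1.     0.001 -0.   ]]
195 [0.514 0.021 0.1  ] [ 0.512 -0.076  0.1  ]
205 [0.483 0.025 0.1  ] [ 0.481 -0.075  0.1  ]
215 [0.452 0.026 0.1  ] [ 0.45  -0.074  0.1  ]
225 [0.421 0.029 0.1  ] [ 0.419 -0.07   0.1  ]
235 [0.39  0.033 0.1  ] [ 0.388 -0.07   0.1  ]
pin [0.5803 0.0231 0.128 ]
tip [ 0.5919 -0.1266  0.155 ]
[ 0.604 -0.233  0.223]
[ 0.61  -0.342  0.107]
```

```bash
python3 -m crank '[{"linear":[0.37,0.7,0.09],"rot":[0,0,-0.45],"hand":1},{"linear":[0.37,0.7,0.09],"rot":[0,0,-0.45],"hand":1},{"linear":[0.37,0.7,0.09],"rot":[0,0,-0.45],"hand":1},{"linear":[0.37,0.7,0.09],"rot":[0,0,-0.45],"hand":1},{"linear":[0.37,0.7,0.09],"rot":[0,0,-0.45],"hand":1},{"linear":[0.37,0.7,0.09],"rot":[0,0,-0.45],"hand":1},{"linear":[0.37,0.7,0.09],"rot":[0,0,-0.45],"hand":1},{"linear":[0.37,0.7,0.09],"rot":[0,0,-0.45],"hand":1},{"linear":[0.37,0.7,0.09],"rot":[0,0,-0.45],"hand":1},{"linear":[0.37,0.7,0.09],"rot":[0,0,-0.45],"hand":1}]'
```

```text
clock: 1.4
tool_pos: [0.4251, -0.2116, 0.2774]
orientation: [106.5, 89.6, 100.3]
force: [0.2, -1.2, -0.3]
opening: 0.0874
```

```bash
cat >> h.py <<'E'
def st():
    from plant import monitor
    from scipy.spatial.transform import Rotation as Ro
    o=monitor.get_obs();R=Ro.from_euler('xyz',o["orientation"],degrees=True).as_matrix()
    print("t",round(o["clock"],2),"p",o["tool_pos"].round(4),"jawyaw",round(np.degrees(np.arctan2(R[1,1],R[0,1])),1),"x",R[:,0].round(3),"F",o["force"].round(1),"op",round(o["opening"],4));return o["tool_pos"],R
E
python3 -m crank '[{"linear":[0.1,0.67,0],"rot":[0,0,0],"hand":1},{"linear":[0.1,0.67,0],"rot":[0,0,0],"hand":1},{"linear":[0.1,0.67,0],"rot":[0,0,0],"hand":1},{"linear":[0.1,0.67,0],"rot":[0,0,0],"hand":1},{"linear":[0.1,0.67,0],"rot":[0,0,0],"hand":1},{"linear":[0.1,0.67,0],"rot":[0,0,0],"hand":1},{"linear":[0,0.67,0],"rot":[0,0,0],"hand":1},{"linear":[0,0.67,0],"rot":[0,0,0],"hand":1},{"linear":[0,0,0],"rot":[0,0,0],"hand":1}]'
python3 -c "
from h import *
st()"
```

```text
clock: 2.52
tool_pos: [0.4609, 0.1235, 0.277]
orientation: [104.9, 89.6, 98.9]
force: [-0.2, 0.4, -0.7]
opening: 0.0873
t 2.52 p [0.4609 0.1235 0.277 ] jawyaw 84.0 x [-0.001  0.007 -1.   ] F [-0.2  0.4 -0.7] op 0.0873
```

```bash
python3 -m crank '[{"linear":[-0.08,-0.26,-0.3],"rot":[0,0,0],"hand":1},{"linear":[0,0,0],"rot":[0,0,0],"hand":1}]'
python3 - <<'E'
from h import *
from plant import eyes
p,R=st()
s=eyes.snapshot("wrist");im=s["image"][:,:,::-1].copy()
H=s["hand_eye"];K=s["K"]
# predicted px of mortar rim centre
w=np.array([.4556,.1082,.162]);tl=R.T@(w-p);c=np.linalg.inv(H)@np.r_[tl,1];c=c[:3]
d=np.array([c[0],-c[1],-c[2]]);th=np.arccos(d[2]/np.linalg.norm(d));r=np.hypot(d[0],d[1])
u,v=K[0,2]+K[0,0]*th*d[0]/r,K[1,2]+K[1,1]*th*d[1]/r;print(u,v)
cv2.circle(im,(int(u),int(v)),3,(0,0,255),-1);cv2.imwrite("pics/w1.png",im)
E
```

```text
clock: 2.78
tool_pos: [0.4555, 0.1075, 0.2584]
orientation: [110.5, 89.6, 104.6]
force: [-0.7, -1.8, -0.3]
opening: 0.0876
t 2.77 p [0.4555 0.1075 0.2584] jawyaw 84.1 x [-0.002  0.007 -1.   ] F [-0.7 -1.8 -0.3] op 0.0876
321.920524373381 197.45869962133222
```

View pics/w1.png

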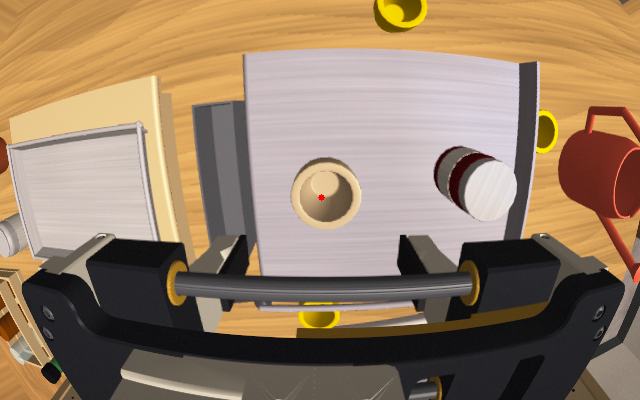

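Wrist view: the beige mortar's rim is centred at about (326,191), and the projection of my top-view estimate is at (322,197). They agree to about 5 mm. The jar is at (487,190). The choice is confirmed, so I go down using the average of the two.

```bash
python3 -m crank '[{"linear":[-0.04,0.04,-0.3],"rot":[0,0,0],"hand":1},{"linear":[0,0,-0.4],"rot":[0,0,0],"hand":1},{"linear":[0,0,-0.4],"rot":[0,0,0],"hand":1},{"linear":[0,0,-0.4],"rot":[0,0,0],"hand":1},{"linear":[0,0,-0.35],"rot":[0,0,0],"hand":1},{"linear":[0,0,-0.15],"rot":[0,0,0],"hand":1},{"linear":[0,0,0],"rot":[0,0,0],"hand":1}]'
```

```text
clock: 3.7
tool_pos: [0.459, 0.1108, 0.1422]
orientation: [56.9, 89.1, 50.8]
force: [0.5, 0.2, 0.9]
opening: 0.0875
```

```bash
python3 -m crank '[{"linear":[-0.1,0,-0.23],"rot":[0,0,0],"hand":1},{"linear":[0,0,0],"rot":[0,0,0],"hand":1},{"linear":[0,0,0],"rot":[0,0,0],"hand":0},{"linear":[0,0,0],"rot":[0,0,0],"hand":0},{"linear":[0,0,0],"rot":[0,0,0],"hand":0},{"linear":[0,0,0],"rot":[0,0,0],"hand":0},{"linear":[0,0,0],"rot":[0,0,0],"hand":0}]';python3 -c "
from h import *
st()"
```

```text
clock: 4.58
tool_pos: [0.4539, 0.1115, 0.1299]
orientation: [52.6, 88.9, 46.5]
force: [-0.0, -0.2, -1.0]
opening: 0.0614
t 4.58 p [0.4539 0.1115 0.1299] jawyaw 83.9 x [ 0.013  0.013 -1.   ] F [-0.  -0.2 -1. ] op 0.0614
```

```bash
python3 -m crank '[{"linear":[0,0,0.3],"rot":[-0.15,0.15,0],"hand":0},{"linear":[0,0,0.4],"rot":[0,0,0],"hand":0},{"linear":[0,0,0.4],"rot":[0,0,0],"hand":0},{"linear":[0,-0.1,0.4],"rot":[0,0,0],"hand":0},{"linear":[-0.07,-0.3,0.15],"rot":[0,0,0],"hand":0},{"linear":[-0.08,-0.5,0],"rot":[0,0,0],"hand":0},{"linear":[-0.08,-0.5,0],"rot":[0,0,0],"hand":0},{"linear":[-0.08,-0.5,0],"rot":[0,0,0],"hand":0},{"linear":[-0.08,-0.5,0],"rot":[0,0,0],"hand":0},{"linear":[-0.08,-0.5,0],"rot":[0,0,0],"hand":0},{"linear":[-0.08,-0.5,0],"rot":[0,0,0],"hand":0},{"linear":[-0.08,-0.5,0],"rot":[0,0,0],"hand":0},{"linear":[-0.08,-0.5,0],"rot":[0,0,0],"hand":0},{"linear":[-0.08,-0.5,0],"rot":[0,0,0],"hand":0},{"linear":[-0.05,-0.4,0],"rot":[0,0,0],"hand":0},{"linear":[0,-0.2,0],"rot":[0,0,0],"hand":0},{"linear":[0,0,0],"rot":[0,0,0],"hand":0},{"linear":[0,0,0],"rot":[0,0,0],"hand":0}]';python3 -c "
from h import *
st()"
```

```text
clock: 6.82
tool_pos: [0.383, -0.2337, 0.2171]
orientation: [-179.5, 88.4, 174.0]
force: [1.1, 1.0, -3.7]
opening: 0.0613
t 6.83 p [ 0.383  -0.2337  0.2171] jawyaw 83.5 x [-0.027  0.003 -1.   ] F [ 1.1  1.  -3.7] op 0.0613
```

```bash
python3 -m crank '[{"linear":[0.3,0.1,-0.2],"rot":[0,-0.3,0],"hand":0},{"linear":[0.05,0,-0.3],"rot":[0,0,0],"hand":0},{"linear":[0,0,-0.3],"rot":[0,0,0],"hand":0},{"linear":[0,0,-0.1],"rot":[0,0,0],"hand":0},{"linear":[0,0,0],"rot":[0,0,0],"hand":0}]';python3 - <<'E'
from h import *
from plant import eyes
st();s=eyes.snapshot("wrist");cv2.imwrite("pics/w2.png",s["image"][:,:,::-1])
s=eyes.snapshot("scene");cv2.imwrite("pics/s2.png",cv2.resize(s["image"][100:270,150:470,::-1],None,fx=2.5,fy=2.5))
E
```

```text
clock: 7.45
tool_pos: [0.4054, -0.2245, 0.1624]
orientation: [70.7, 89.8, 64.5]
force: [-0.0, 0.6, -3.1]
opening: 0.0615
t 7.45 p [ 0.4054 -0.2245  0.1624] jawyaw 83.8 x [ 0.002  0.003 -1.   ] F [-0.   0.6 -3.1] op 0.0615
```

View pics/w2.png

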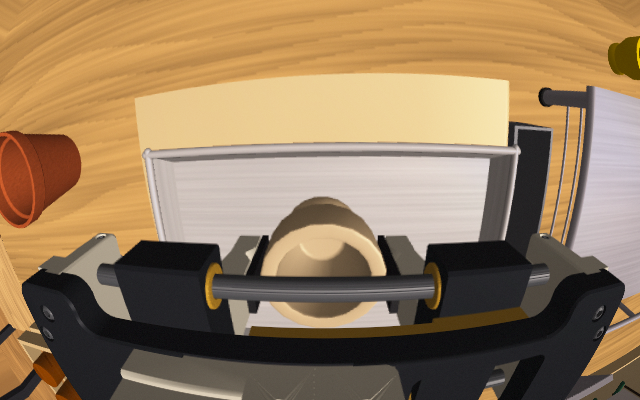

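View pics/s2.png

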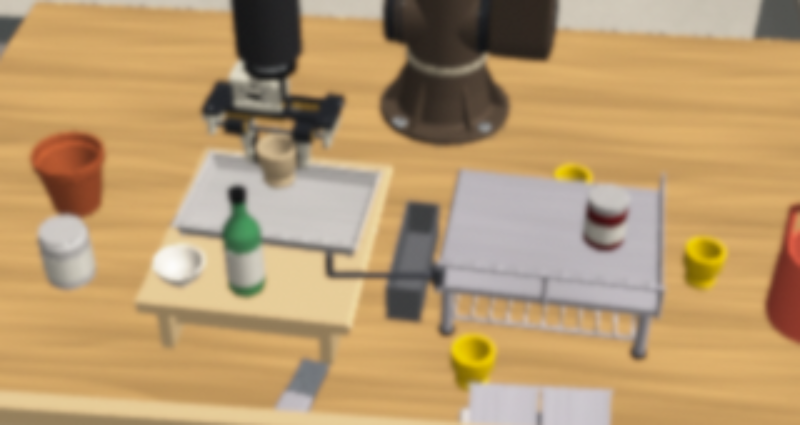

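```bash
python3 -m crank '[{"linear":[0,-0.04,-0.15],"rot":[0,0,0],"hand":0},{"linear":[0,0,-0.15],"rot":[0,0,0],"hand":0},{"linear":[0,0,-0.1],"rot":[0,0,0],"hand":0},{"linear":[0,0,0],"rot":[0,0,0],"hand":0},{"linear":[0,0,0],"rot":[0,0,0],"hand":0}]';python3 -c "
from h import *
st()"
```

```text
clock: 8.18
tool_pos: [0.4061, -0.2275, 0.1381]
orientation: [39.5, 89.7, 33.2]
force: [-0.7, 0.5, -3.4]
opening: 0.0618
t 8.18 p [ 0.4061 -0.2275  0.1381] jawyaw 83.7 x [ 0.004  0.003 -1.   ] F [-0.7  0.5 -3.4] op 0.0618
```

```bash
python3 -m crank '[{"linear":[0,0,-0.05],"rot":[0,0,0],"hand":0},{"linear":[0,0,0],"rot":[0,0,0],"hand":0},{"linear":[0,0,-0.02],"rot":[0,0,0],"hand":0},{"linear":[0,0,0],"rot":[0,0,0],"hand":0}]'
```

```text
clock: 8.68
tool_pos: [0.4066, -0.2276, 0.1342]
orientation: [31.1, 89.7, 24.8]
force: [0.3, 0.2, -3.5]
opening: 0.0615
```

```bash
python3 -m crank '[{"linear":[0,0,-0.03],"rot":[0,0,0],"hand":0},{"linear":[0,0,0],"rot":[0,0,0],"hand":0}]'; python3 -m crank '[{"linear":[0,0,-0.03],"rot":[0,0,0],"hand":0},{"linear":[0,0,0],"rot":[0,0,0],"hand":0}]'
```

```text
clock: 8.93
tool_pos: [0.4072, -0.2279, 0.1343]
orientation: [18.7, 89.6, 12.5]
force: [0.1, -0.1, -3.5]
opening: 0.0616
clock: 9.18
tool_pos: [0.4078, -0.2282, 0.1342]
orientation: [10.3, 89.5, 4.1]
force: [1.3, -0.4, -4.6]
opening: 0.0612
```

```bash
python3 -m crank '[{"linear":[-0.02,0.01,-0.07],"rot":[0,0,0],"hand":0},{"linear":[0,0,0],"rot":[0,0,0],"hand":0}]'; python3 -c "
from h import *
st()"
```

```text
clock: 9.43
tool_pos: [0.4083, -0.2291, 0.1337]
orientation: [-7.3, 89.3, -13.3]
force: [-0.3, 0.2, -4.1]
opening: 0.0617
t 9.43 p [ 0.4083 -0.2291  0.1337] jawyaw 84.0 x [ 0.012 -0.003 -1.   ] F [-0.3  0.2 -4.1] op 0.0617
```

```bash
python3 -m crank '[{"linear":[0,0,0],"rot":[0,0,0],"hand":1},{"linear":[0,0,0],"rot":[0,0,0],"hand":1},{"linear":[0,0,0],"rot":[0,0,0],"hand":1},{"linear":[0,0,0.2],"rot":[0,-0.1,0],"hand":1},{"linear":[0,0,0.4],"rot":[0,0,0],"hand":1},{"linear":[0,0,0.5],"rot":[0,0,0],"hand":1},{"linear":[0,0,0.5],"rot":[0,0,0],"hand":1},{"linear":[0,0,0.5],"rot":[0,0,0],"hand":1},{"linear":[0,0,0.2],"rot":[0,0,0],"hand":1},{"linear":[0,0,0],"rot":[0,0,0],"hand":1}]';python3 - <<'E'
from h import *
from plant import eyes
st();s=eyes.snapshot("scene");cv2.imwrite("pics/s3.png",cv2.resize(s["image"][130:270,180:440,::-1],None,fx=3,fy=3))
s=eyes.snapshot("wrist");cv2.imwrite("pics/w3.png",s["image"][:,:,::-1])
E
```

```text
clock: 10.68
tool_pos: [0.4081, -0.2294, 0.2791]
orientation: [-2.6, 88.5, -8.6]
force: [-0.1, -0.4, -1.4]
opening: 0.0875
t 10.68 p [ 0.4081 -0.2294  0.2791] jawyaw 84.0 x [ 0.026 -0.004 -1.   ] F [-0.1 -0.4 -1.4] op 0.0875
```

View pics/s3.png

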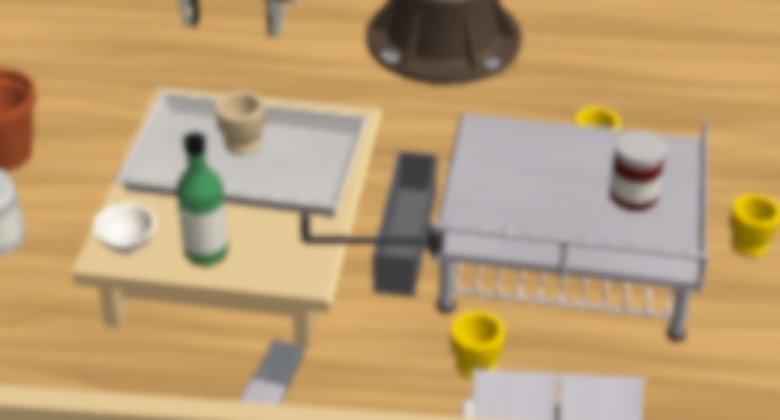

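View pics/w3.png

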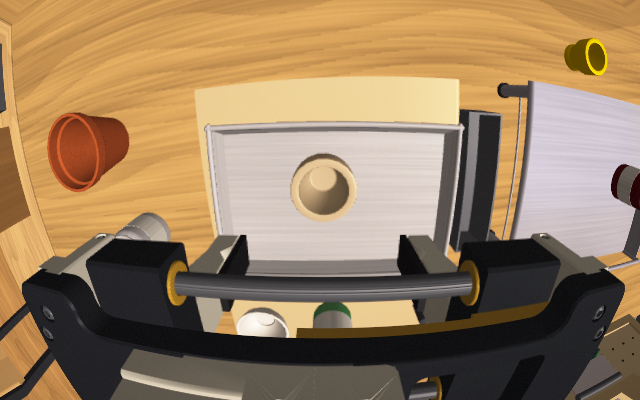

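Mortar stands in the tray at wrist (323,187), upright. Next is the jar.

```bash
python3 -m crank '[{"linear":[0.06,0.3,0],"rot":[0,-0.3,0],"hand":1},{"linear":[0.06,0.6,0],"rot":[0,0,0],"hand":1},{"linear":[0.06,0.6,0],"rot":[0,0,0],"hand":1},{"linear":[0.06,0.6,0],"rot":[0,0,0],"hand":1},{"linear":[0.06,0.6,0],"rot":[0,0,0],"hand":1},{"linear":[0.06,0.6,0],"rot":[0,0,0],"hand":1},{"linear":[0.06,0.6,0],"rot":[0,0,0],"hand":1},{"linear":[0.06,0.6,0],"rot":[0,0,0],"hand":1},{"linear":[0.06,0.6,0],"rot":[0,0,0],"hand":1},{"linear":[0.06,0.6,0],"rot":[0,0,0],"hand":1},{"linear":[0.06,0.6,0],"rot":[0,0,0],"hand":1},{"linear":[0.06,0.6,0],"rot":[0,0,0],"hand":1},{"linear":[0.06,0.5,0],"rot":[0,0,0],"hand":1},{"linear":[0,0.2,0],"rot":[0,0,0],"hand":1},{"linear":[0,0,0],"rot":[0,0,0],"hand":1},{"linear":[0,0,0],"rot":[0,0,0],"hand":1}]';python3 - <<'E'
from h import *
from plant import eyes
p,R=st()
s=eyes.snapshot("wrist");im=s["image"][:,:,::-1].copy()
H=s["hand_eye"];K=s["K"]
w=np.array([.461,.254,.18]);tl=R.T@(w-p);c=np.linalg.inv(H)@np.r_[tl,1];c=c[:3]
d=np.array([c[0],-c[1],-c[2]]);th=np.arccos(d[2]/np.linalg.norm(d));r=np.hypot(d[0],d[1])
u,v=K[0,2]+K[0,0]*th*d[0]/r,K[1,2]+K[1,1]*th*d[1]/r;print(u,v)
cv2.circle(im,(int(u),int(v)),3,(0,0,255),-1);cv2.imwrite("pics/w4.png",im)
E
```

```text
clock: 12.78
tool_pos: [0.445, 0.2376, 0.2569]
orientation: [-34.4, 88.5, -40.5]
force: [-0.5, -0.0, -0.0]
opening: 0.0878
t 12.78 p [0.445  0.2376 0.2569] jawyaw 83.8 x [ 0.02  -0.017 -1.   ] F [-0.5 -0.  -0. ] op 0.0878
345.2553748130659 218.9654583197044
```

View pics/w4.png

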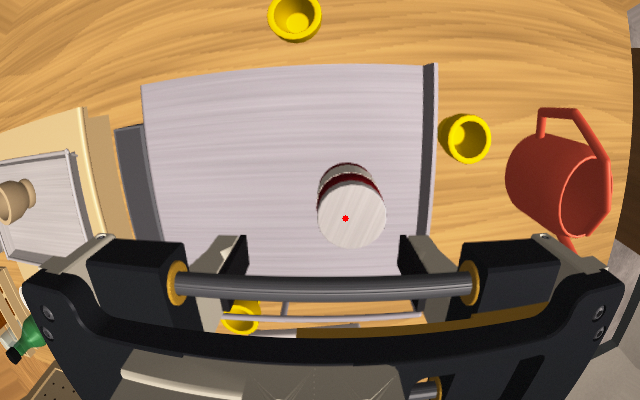

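```bash
python3 -m crank '[{"linear":[0.23,0.32,0],"rot":[0.2,0.23,0],"hand":1},{"linear":[0,0,-0.2],"rot":[0,0,0],"hand":1},{"linear":[0,0,-0.3],"rot":[0,0,0],"hand":1},{"linear":[0,0,0],"rot":[0,0,0],"hand":1}]';python3 -c "
from h import *
st()"
```

```text
clock: 13.32
tool_pos: [0.4585, 0.2533, 0.2264]
orientation: [88.9, 89.9, 82.5]
force: [0.6, -0.0, -0.3]
opening: 0.0878
t 13.32 p [0.4585 0.2533 0.2264] jawyaw 83.6 x [ 0.     0.002 -1.   ] F [ 0.6 -0.  -0.3] op 0.0878
```

```bash
python3 -m crank '[{"linear":[0,0.05,-0.3],"rot":[0,0,0],"hand":1},{"linear":[0,0,-0.4],"rot":[0,0,0],"hand":1},{"linear":[0,0,-0.4],"rot":[0,0,0],"hand":1},{"linear":[0,0,-0.4],"rot":[0,0,0],"hand":1},{"linear":[0,0,-0.15],"rot":[0,0,0],"hand":1},{"linear":[0,0,0],"rot":[0,0,0],"hand":1},{"linear":[0,0,0],"rot":[0,0,0],"hand":1}]';python3 -c "
from h import *
st()"
```

```text
clock: 14.2
tool_pos: [0.4597, 0.2547, 0.1309]
orientation: [45.2, 89.5, 38.8]
force: [-0.3, 0.0, -0.9]
opening: 0.0878
t 14.2 p [0.4597 0.2547 0.1309] jawyaw 83.6 x [ 0.007  0.006 -1.   ] F [-0.3  0.  -0.9] op 0.0878
```

```bash
python3 -m crank '[{"linear":[0,0,-0.1],"rot":[0,0,0],"hand":1},{"linear":[0,0,0],"rot":[0,0,0],"hand":0},{"linear":[0,0,0],"rot":[0,0,0],"hand":0},{"linear":[0,0,0],"rot":[0,0,0],"hand":0},{"linear":[0,0,0],"rot":[0,0,0],"hand":0},{"linear":[0,0,0],"rot":[0,0,0],"hand":0}]';python3 -c "
from h import *
st()"
```

```text
clock: 14.95
tool_pos: [0.4609, 0.2563, 0.1266]
orientation: [48.5, 89.2, 42.1]
force: [0.5, 1.1, -0.1]
opening: 0.0596
t 14.95 p [0.4609 0.2563 0.1266] jawyaw 83.6 x [ 0.01   0.009 -1.   ] F [ 0.5  1.1 -0.1] op 0.0596
```

```bash
python3 -m crank '[{"linear":[0,0,0.3],"rot":[-0.1,0.1,0],"hand":0},{"linear":[0,0,0.5],"rot":[0,0,0],"hand":0},{"linear":[0,0,0.5],"rot":[0,0,0],"hand":0},{"linear":[0,0,0.5],"rot":[0,0,0],"hand":0},{"linear":[0,-0.2,0.5],"rot":[0,0,0],"hand":0},{"linear":[0.04,-0.4,0.2],"rot":[0,0,0],"hand":0},{"linear":[0.04,-0.6,0.02],"rot":[0,0,0],"hand":0},{"linear":[0.04,-0.6,0.02],"rot":[0,0,0],"hand":0},{"linear":[0.04,-0.6,0.02],"rot":[0,0,0],"hand":0},{"linear":[0.04,-0.6,0.02],"rot":[0,0,0],"hand":0},{"linear":[0.04,-0.6,0.02],"rot":[0,0,0],"hand":0},{"linear":[0.04,-0.6,0.02],"rot":[0,0,0],"hand":0},{"linear":[0.04,-0.6,0.02],"rot":[0,0,0],"hand":0},{"linear":[0.04,-0.6,0.02],"rot":[0,0,0],"hand":0},{"linear":[0.04,-0.6,0.02],"rot":[0,0,0],"hand":0},{"linear":[0.04,-0.6,0.02],"rot":[0,0,0],"hand":0},{"linear":[0.04,-0.6,0.02],"rot":[0,0,0],"hand":0},{"linear":[0.04,-0.4,0],"rot":[0,0,0],"hand":0},{"linear":[0,-0.2,0],"rot":[0,0,0],"hand":0},{"linear":[0,0,0],"rot":[0,0,0],"hand":0}]';python3 -c "
from h import *
st()"
```

```text
clock: 17.45
tool_pos: [0.4698, -0.2421, 0.2732]
orientation: [-160.3, 87.6, -167.2]
force: [0.1, 0.8, -3.6]
opening: 0.0595
t 17.45 p [ 0.4698 -0.2421  0.2732] jawyaw 83.1 x [-0.04  -0.009 -0.999] F [ 0.1  0.8 -3.6] op 0.0595
```

```bash
python3 -m crank '[{"linear":[0.25,0.13,-0.1],"rot":[0.1,-0.46,0.3],"hand":0},{"linear":[0,0,-0.4],"rot":[0,0,0],"hand":0},{"linear":[0,0,-0.4],"rot":[0,0,0],"hand":0},{"linear":[0,0,-0.4],"rot":[0,0,0],"hand":0},{"linear":[0,0,-0.3],"rot":[0,0,0],"hand":0},{"linear":[0,0,-0.1],"rot":[0,0,0],"hand":0},{"linear":[0,0,0],"rot":[0,0,0],"hand":0},{"linear":[0,0,0],"rot":[0,0,0],"hand":0}]';python3 -c "
from h import *
st()"
```

```text
clock: 18.45
tool_pos: [0.4827, -0.2297, 0.1682]
orientation: [88.4, 89.9, 83.2]
force: [0.1, 0.4, -2.1]
opening: 0.0597
t 18.45 p [ 0.4827 -0.2297  0.1682] jawyaw 84.9 x [ 0.     0.001 -1.   ] F [ 0.1  0.4 -2.1] op 0.0597
```

```bash
python3 -m crank '[{"linear":[0.05,-0.07,-0.15],"rot":[0,0,0],"hand":0},{"linear":[0,0,-0.2],"rot":[0,0,0],"hand":0},{"linear":[0,0,-0.15],"rot":[0,0,0],"hand":0},{"linear":[0,0,-0.05],"rot":[0,0,0],"hand":0},{"linear":[0,0,0],"rot":[0,0,0],"hand":0}]';python3 -c "
from h import *
st()"
```

```text
clock: 19.08
tool_pos: [0.4861, -0.2344, 0.1334]
orientation: [49.9, 89.9, 44.8]
force: [0.1, 0.8, -2.8]
opening: 0.0596
t 19.07 p [ 0.4861 -0.2344  0.1334] jawyaw 84.8 x [ 0.001  0.001 -1.   ] F [ 0.1  0.8 -2.8] op 0.0596
```

```bash
python3 -m crank '[{"linear":[0,0,-0.05],"rot":[0,0,0],"hand":0},{"linear":[0,0,0],"rot":[0,0,0],"hand":0}]';python3 -c "
from h import *
st()"
```

```text
clock: 19.32
tool_pos: [0.4866, -0.2345, 0.1308]
orientation: [26.0, 89.9, 20.8]
force: [-0.6, 0.1, -3.6]
opening: 0.0596
t 19.32 p [ 0.4866 -0.2345  0.1308] jawyaw 84.8 x [ 0.002  0.001 -1.   ] F [-0.6  0.1 -3.6] op 0.0596
```

```bash
python3 -m crank '[{"linear":[0,0,-0.02],"rot":[0,0,0],"hand":1},{"linear":[0,0,0],"rot":[0,0,0],"hand":1},{"linear":[0,0,0],"rot":[0,0,0],"hand":1},{"linear":[0,0,0.2],"rot":[0,0,0],"hand":1},{"linear":[0,0,0.4],"rot":[0,0,0],"hand":1},{"linear":[0,0,0.5],"rot":[0,0,0],"hand":1},{"linear":[0,0,0.5],"rot":[0,0,0],"hand":1},{"linear":[-0.2,0,0.5],"rot":[0,0,0],"hand":1},{"linear":[-0.2,0,0.4],"rot":[0,0,0],"hand":1},{"linear":[0,0,0],"rot":[0,0,0],"hand":1}]';python3 - <<'E'
from h import *
from plant import eyes
st();s=eyes.snapshot("top");cv2.imwrite("pics/t5.png",s["image"][:,:,::-1]);pickle.dump(s,open("top5.pkl","wb"))
s=eyes.snapshot("wrist");cv2.imwrite("pics/w5.png",s["image"][:,:,::-1])
E
```

```text
clock: 20.58
tool_pos: [0.4631, -0.2354, 0.2918]
orientation: [-7.5, 89.4, -12.6]
force: [-0.2, 0.2, -0.8]
opening: 0.0877
t 20.57 p [ 0.4631 -0.2354  0.2918] jawyaw 84.9 x [ 0.009 -0.002 -1.   ] F [-0.2  0.2 -0.8] op 0.0877
```

View pics/t5.png

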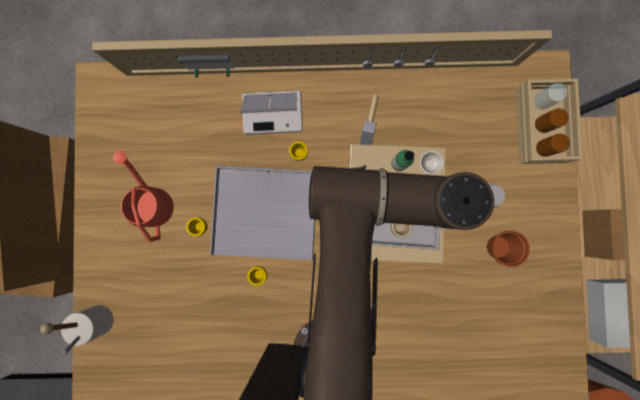

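View pics/w5.png

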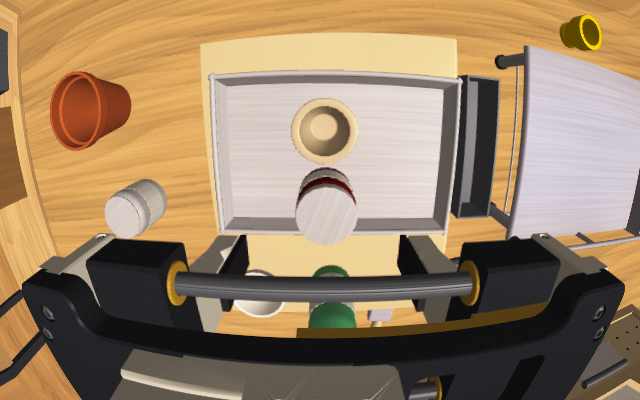

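```bash
python3 - <<'E'
from plant import monitor
print(monitor.get_obs()["joint_pos"].round(1))
E
```

```text
[ -5.2   3.4 -13.2   0.  -73.1 -89.9]
```

```bash
python3 -m crank '[{"linear":[-0.03,-0.15,0.02],"rot":[0,0,1],"hand":1},{"linear":[-0.03,-0.15,0.02],"rot":[0,0,1],"hand":1},{"linear":[-0.03,-0.15,0.02],"rot":[0,0,1],"hand":1},{"linear":[-0.03,-0.15,0.02],"rot":[0,0,1],"hand":1},{"linear":[-0.03,-0.15,0.02],"rot":[0,0,1],"hand":1},{"linear":[-0.03,-0.15,0.02],"rot":[0,0,1],"hand":1},{"linear":[-0.03,-0.15,0.02],"rot":[0,0,1],"hand":1},{"linear":[-0.03,-0.15,0.02],"rot":[0,0,1],"hand":1},{"linear":[-0.03,-0.15,0],"rot":[0,0,1],"hand":1},{"linear":[-0.03,-0.15,0],"rot":[0,0,1],"hand":1},{"linear":[-0.03,-0.15,0],"rot":[0,0,1],"hand":1},{"linear":[-0.03,-0.15,0],"rot":[0,0,1],"hand":1},{"linear":[-0.03,-0.15,0],"rot":[0,0,1],"hand":1},{"linear":[-0.03,-0.15,0],"rot":[0,0,1],"hand":1},{"linear":[-0.03,-0.15,0],"rot":[0,0,1],"hand":1},{"linear":[-0.03,-0.15,0],"rot":[0,0,1],"hand":1},{"linear":[0,-0.15,0],"rot":[0,0,1],"hand":1},{"linear":[0,0,0],"rot":[0,0,0],"hand":1}]';python3 -c "
from h import *
st()"
```

```text
clock: 22.92
tool_pos: [0.43, -0.3892, 0.2766]
orientation: [101.5, 88.1, -175.7]
force: [-0.3, 0.5, 0.2]
opening: 0.0877
t 22.93 p [ 0.43   -0.3892  0.2766] jawyaw 172.7 x [-0.032 -0.002 -0.999] F [-0.3  0.5  0.2] op 0.0877
```

```bash
python3 -m crank '[{"linear":[-0.03,-0.1,-0.2],"rot":[0,-0.37,0.46],"hand":1},{"linear":[0,0,-0.4],"rot":[0,0,0],"hand":1},{"linear":[0,0,-0.5],"rot":[0,0,0],"hand":1},{"linear":[0,0,-0.5],"rot":[0,0,0],"hand":1},{"linear":[0,0,-0.4],"rot":[0,0,0],"hand":1},{"linear":[0,0,-0.2],"rot":[0,0,0],"hand":1},{"linear":[0,0,-0.1],"rot":[0,0,0],"hand":1},{"linear":[0,0,0],"rot":[0,0,0],"hand":1}]';python3 - <<'E'
from h import *
from plant import eyes
st();s=eyes.snapshot("top");cv2.imwrite("pics/t6.png",cv2.resize(s["image"][130:280,200:460,::-1],None,fx=3,fy=3));pickle.dump(s,open("top6.pkl","wb"))
s=eyes.snapshot("wrist");cv2.imwrite("pics/w6.png",s["image"][:,:,::-1])
E
```

```text
clock: 23.92
tool_pos: [0.4279, -0.3927, 0.1317]
orientation: [100.0, 89.8, -175.7]
force: [-0.3, -0.1, -0.4]
opening: 0.088
t 23.93 p [ 0.4279 -0.3927  0.1317] jawyaw 174.3 x [-0.003 -0.    -1.   ] F [-0.3 -0.1 -0.4] op 0.088
```

View pics/t6.png

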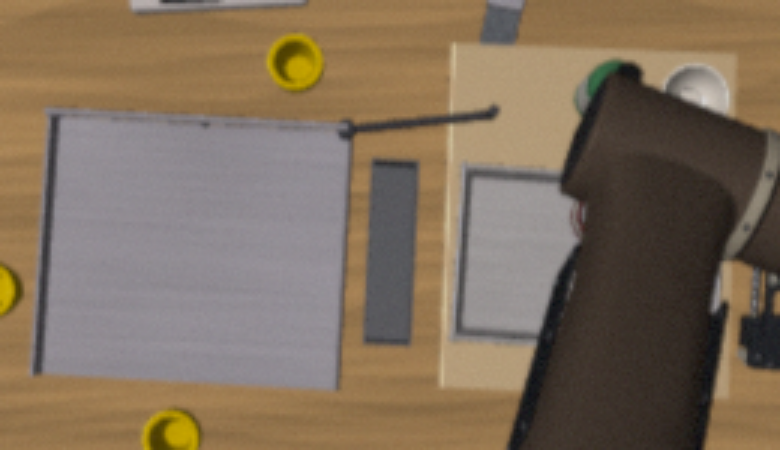

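View pics/w6.png

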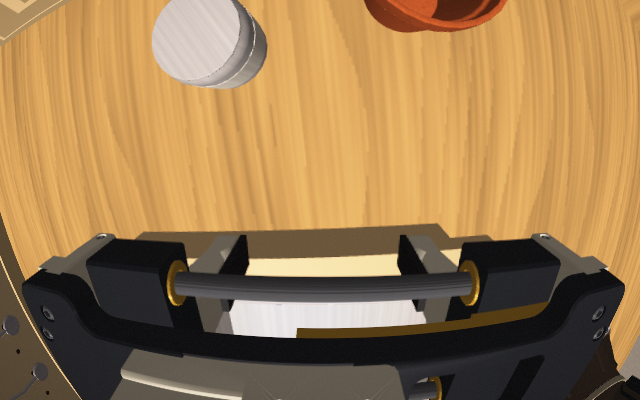

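```bash
python3 -m crank '[{"linear":[0,0,-0.15],"rot":[0,0,0.1],"hand":1},{"linear":[0,0,-0.15],"rot":[0,0,0],"hand":1},{"linear":[0,0,-0.06],"rot":[0,0,0],"hand":1},{"linear":[0.01,0.12,0],"rot":[0,0,0],"hand":1},{"linear":[0.01,0.12,0],"rot":[0,0,0],"hand":1},{"linear":[0.01,0.12,0],"rot":[0,0,0],"hand":1},{"linear":[0.01,0.08,0],"rot":[0,0,0],"hand":1},{"linear":[0,0,0],"rot":[0,0,0],"hand":1}]';python3 -c "
from h import *
st()"
```

```text
clock: 25.02
tool_pos: [0.4316, -0.3651, 0.1111]
orientation: [-155.8, 89.8, -71.0]
force: [-0.3, -1.0, 0.6]
opening: 0.0874
t 25.02 p [ 0.4316 -0.3651  0.1111] jawyaw 174.8 x [ 0.001 -0.003 -1.   ] F [-0.3 -1.   0.6] op 0.0874
```

```bash
python3 -m crank '[{"linear":[0,0.05,0],"rot":[0,0,0],"hand":1},{"linear":[0,0.08,0],"rot":[0,0,0],"hand":1},{"linear":[0.01,0.1,0],"rot":[0,0,0],"hand":1},{"linear":[0.01,0.12,0],"rot":[0,0,0],"hand":1},{"linear":[0.01,0.12,0],"rot":[0,0,0],"hand":1},{"linear":[0.01,0.12,0],"rot":[0,0,0],"hand":1},{"linear":[0.01,0.12,0],"rot":[0,0,0],"hand":1},{"linear":[0.01,0.12,0],"rot":[0,0,0],"hand":1},{"linear":[0.01,0.12,0],"rot":[0,0,0],"hand":1}]';python3 - <<'E'
from h import *
from plant import eyes
st();s=eyes.snapshot("scene");cv2.imwrite("pics/s7.png",cv2.resize(s["image"][130:270,180:440,::-1],None,fx=3,fy=3))
E
```

```text
clock: 26.15
tool_pos: [0.435, -0.312, 0.1112]
orientation: [-177.0, 89.5, -92.3]
force: [0.6, -5.0, -2.1]
opening: 0.0878
t 26.15 p [ 0.435  -0.312   0.1112] jawyaw 174.8 x [-0.    -0.009 -1.   ] F [ 0.6 -5.  -2.1] op 0.0878
```

View pics/s7.png

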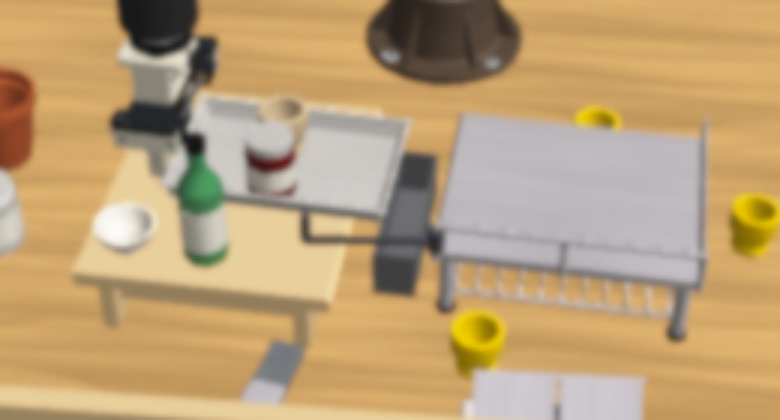

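```bash
python3 -m crank '[{"linear":[0.01,0.1,-0.01],"rot":[0,0,0],"hand":1},{"linear":[0.01,0.1,-0.01],"rot":[0,0,0],"hand":1},{"linear":[0.01,0.1,-0.01],"rot":[0,0,0],"hand":1},{"linear":[0.01,0.1,-0.01],"rot":[0,0,0],"hand":1},{"linear":[0.01,0.1,-0.01],"rot":[0,0,0],"hand":1}]';python3 - <<'E'
from h import *
from plant import eyes
st();s=eyes.snapshot("scene");cv2.imwrite("pics/s8.png",cv2.resize(s["image"][130:270,180:440,::-1],None,fx=3,fy=3))
E
```

```text
clock: 26.82
tool_pos: [0.4388, -0.286, 0.1113]
orientation: [-171.1, 89.0, -86.2]
force: [-1.7, -7.0, 1.4]
opening: 0.0882
t 26.82 p [ 0.4388 -0.286   0.1113] jawyaw 174.9 x [ 0.001 -0.017 -1.   ] F [-1.7 -7.   1.4] op 0.0882
```

View pics/s8.png

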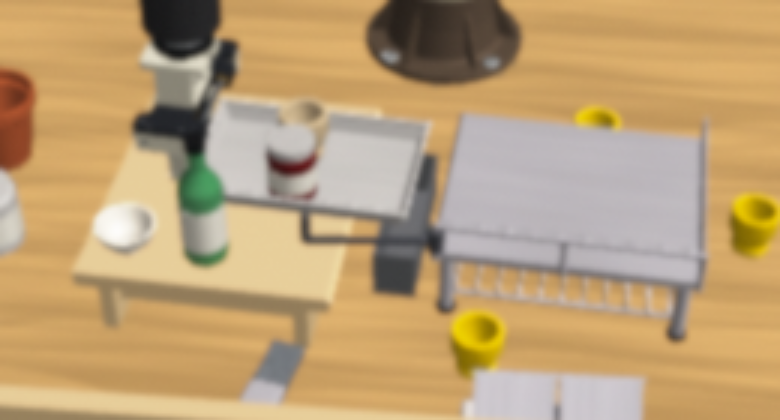

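```bash
python3 -m crank '[{"linear":[0.005,0.1,-0.015],"rot":[0.05,0,0],"hand":1},{"linear":[0.005,0.1,-0.015],"rot":[0.05,0,0],"hand":1},{"linear":[0.005,0.1,-0.015],"rot":[0.05,0,0],"hand":1},{"linear":[0.005,0.1,-0.015],"rot":[0.05,0,0],"hand":1}]';python3 - <<'E'
from h import *
from plant import eyes
st();s=eyes.snapshot("scene");cv2.imwrite("pics/s9.png",cv2.resize(s["image"][130:270,180:440,::-1],None,fx=3,fy=3))
s=eyes.snapshot("top");cv2.imwrite("pics/t9.png",cv2.resize(s["image"][130:280,200:460,::-1],None,fx=3,fy=3));pickle.dump(s,open("top9.pkl","wb"))
E
```

```text
clock: 27.38
tool_pos: [0.4414, -0.2662, 0.1111]
orientation: [-145.9, 89.6, -60.8]
force: [-0.9, -9.5, 3.8]
opening: 0.0875
t 27.38 p [ 0.4414 -0.2662  0.1111] jawyaw 175.0 x [ 0.004 -0.006 -1.   ] F [-0.9 -9.5  3.8] op 0.0875
```

View pics/s9.png

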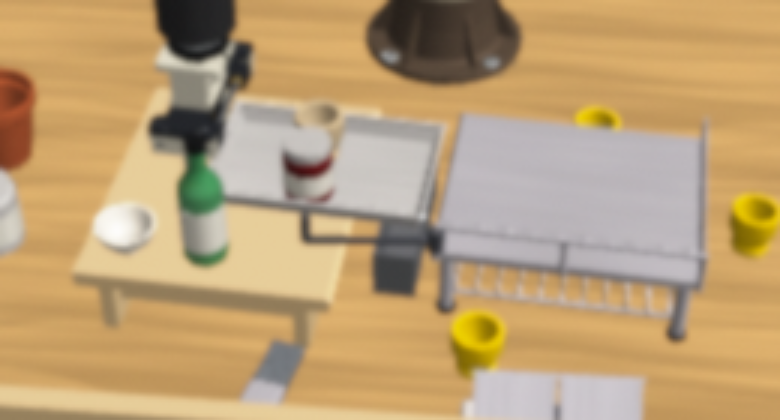

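View pics/t9.png

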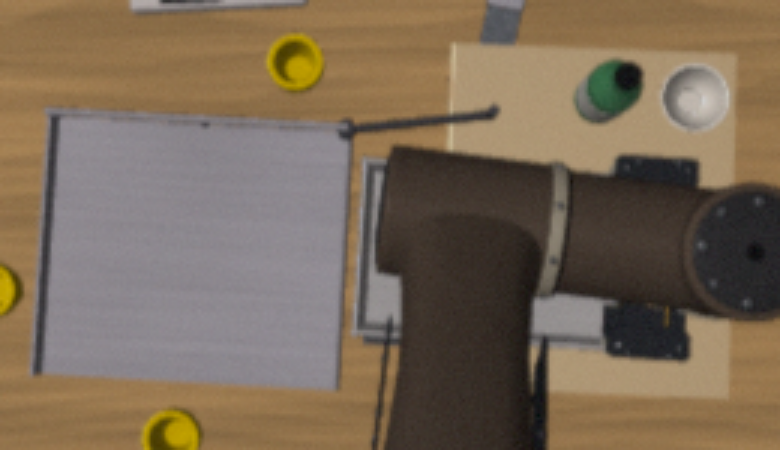

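```bash
python3 - <<'E'
from h import *
s=pickle.load(open("top9.pkl","rb"));W=cloud(s);Z=W[:,:,2]
pts=[]
for v in range(184,242):
    c=[u for u in range(312,330) if .118<Z[v,u]<.135]
    if c: pts.append(W[v,min(c)]);
P=np.array(pts);print(len(P));a=np.polyfit(P[:,0],P[:,1],1);print(P[::8].round(3));print("front rim y=",a,"res",np.std(P[:,1]-np.polyval(a,P[:,0])))
# bottom side rim (near robot)
q=[]
for u in range(322,328):
    c=[v for v in range(225,255) if .118<Z[v,u]<.135]
    if c:q.append(W[max(c),u])
print(np.array(q).round(3))
q=[W[v,u] for v,u in [(c_[-1],u) for u in range(383,400) for c_ in [[v for v in range(225,255) if .118<Z[v,u]<.135]] if c_]]
print(np.array(q).round(3))
E
```

```text
58
[[0.546 0.006 0.127]
 [0.522 0.007 0.126]
 [0.497 0.01  0.124]
 [0.473 0.011 0.129]
 [0.448 0.015 0.13 ]
 [0.424 0.015 0.127]
 [0.399 0.019 0.127]
 [0.375 0.022 0.129]]
front rim y= [-0.08503617  0.05250678] res 0.0010575775494728373
[[ 0.372  0.007  0.13 ]
 [ 0.371  0.004  0.121]
 [ 0.371  0.001  0.119]
 [ 0.371 -0.002  0.126]
 [ 0.371 -0.005  0.124]
 [ 0.371 -0.008  0.125]]
[[ 0.359 -0.179  0.128]
 [ 0.355 -0.183  0.119]
 [ 0.356 -0.185  0.126]
 [ 0.356 -0.188  0.129]
 [ 0.355 -0.191  0.126]
 [ 0.355 -0.194  0.127]
 [ 0.355 -0.197  0.127]
 [ 0.355 -0.2    0.128]
 [ 0.355 -0.203  0.126]
 [ 0.355 -0.206  0.13 ]
 [ 0.355 -0.209  0.127]
 [ 0.355 -0.213  0.124]
 [ 0.355 -0.215  0.128]
 [ 0.355 -0.219  0.124]
 [ 0.355 -0.221  0.127]
 [ 0.355 -0.224  0.13 ]
 [ 0.351 -0.228  0.122]]
```

```bash
python3 -m crank '[{"linear":[0.005,0.1,-0.012],"rot":[0.03,0,0],"hand":1},{"linear":[0.005,0.1,-0.012],"rot":[0.03,0,0],"hand":1},{"linear":[0.005,0.1,-0.012],"rot":[0.03,0,0],"hand":1},{"linear":[0.005,0.1,-0.012],"rot":[0.03,0,0],"hand":1},{"linear":[0.005,0.1,-0.012],"rot":[0.03,0,0],"hand":1}]';python3 - <<'E'
from h import *
from plant import eyes
st();s=eyes.snapshot("top");W=cloud(s);Z=W[:,:,2]
for v in range(190,240,7):
    c=[u for u in range(295,330) if .118<Z[v,u]<.14]
    if c: print(v,min(c),W[v,min(c)].round(3))
E
```

```text
clock: 28.1
tool_pos: [0.444, -0.241, 0.1109]
orientation: [-93.0, 89.7, -7.8]
force: [-1.5, -9.2, 2.8]
opening: 0.0877
t 28.1 p [ 0.444  -0.241   0.1109] jawyaw 175.2 x [ 0.006 -0.001 -1.   ] F [-1.5 -9.2  2.8] op 0.0877
190 313 [0.528 0.031 0.127]
197 312 [0.507 0.035 0.125]
204 312 [0.485 0.035 0.128]
211 311 [0.464 0.039 0.127]
218 311 [0.443 0.039 0.124]
225 310 [0.421 0.043 0.126]
232 310 [0.4   0.043 0.124]
239 309 [0.379 0.047 0.128]
```

```bash
python3 -m crank '[{"linear":[0.005,0.1,-0.01],"rot":[0,0,0],"hand":1},{"linear":[0.005,0.1,-0.01],"rot":[0,0,0],"hand":1},{"linear":[0.005,0.1,-0.005],"rot":[0,0,0],"hand":1},{"linear":[0.005,0.1,0],"rot":[0,0,0],"hand":1},{"linear":[0.005,0.1,0.005],"rot":[0,0,0],"hand":1},{"linear":[0.005,0.1,0.01],"rot":[0,0,0],"hand":1},{"linear":[0.005,0.1,0.01],"rot":[0,0,0],"hand":1},{"linear":[0.005,0.1,0.01],"rot":[0,0,0],"hand":1},{"linear":[0.005,0.1,0.01],"rot":[0,0,0],"hand":1}]';python3 - <<'E'
from h import *
from plant import eyes
st();s=eyes.snapshot("top");W=cloud(s);Z=W[:,:,2]
for v in range(190,240,12):
    c=[u for u in range(270,330) if .118<Z[v,u]<.14]
    if c: print(v,min(c),W[v,min(c)].round(3))
s=eyes.snapshot("scene");cv2.imwrite("pics/s10.png",cv2.resize(s["image"][130:270,180:440,::-1],None,fx=3,fy=3))
E
```

```text
clock: 29.28
tool_pos: [0.4448, -0.1889, 0.1128]
orientation: [-156.0, 89.7, -70.9]
force: [-0.3, -5.7, -3.1]
opening: 0.0877
t 29.27 p [ 0.4448 -0.1889  0.1128] jawyaw 175.2 x [ 0.002 -0.005 -1.   ] F [-0.3 -5.7 -3.1] op 0.0877
190 296 [0.53  0.084 0.124]
238 293 [0.383 0.095 0.127]
```

View pics/s10.png

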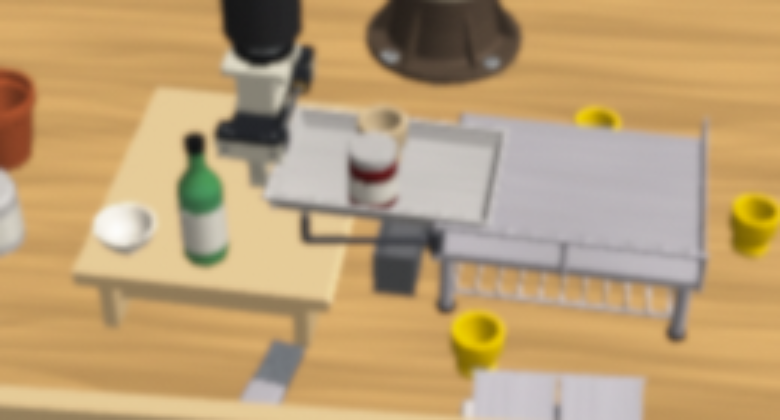

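```bash
python3 -m crank '[{"linear":[0.005,0.1,0],"rot":[0,0,0],"hand":1},{"linear":[0.005,0.1,0],"rot":[0,0,0],"hand":1},{"linear":[0.005,0.1,0],"rot":[0,0,0],"hand":1},{"linear":[0.005,0.1,0],"rot":[0,0,0],"hand":1},{"linear":[0.005,0.1,0],"rot":[0,0,0],"hand":1},{"linear":[0.005,0.1,0.003],"rot":[0,0,0],"hand":1},{"linear":[0.005,0.1,0.003],"rot":[0,0,0],"hand":1}]';python3 - <<'E'
from h import *
from plant import eyes
st();s=eyes.snapshot("top");W=cloud(s);Z=W[:,:,2]
for v in range(188,244,5):
    c=[u for u in range(262,310) if .118<Z[v,u]<.14]
    if c: print(v,min(c),W[v,min(c)].round(3))
s=eyes.snapshot("scene");cv2.imwrite("pics/s11.png",cv2.resize(s["image"][130:270,180:440,::-1],None,fx=3,fy=3))
E
```

```text
clock: 30.25
tool_pos: [0.4468, -0.1447, 0.1134]
orientation: [-160.0, 89.7, -74.8]
force: [0.1, -4.0, -3.4]
opening: 0.0875
t 30.25 p [ 0.4468 -0.1447  0.1134] jawyaw 175.2 x [ 0.001 -0.005 -1.   ] F [ 0.1 -4.  -3.4] op 0.0875
188 282 [0.537 0.127 0.122]
193 281 [0.522 0.13  0.123]
198 281 [0.506 0.13  0.128]
203 281 [0.49  0.13  0.128]
```

View pics/s11.png

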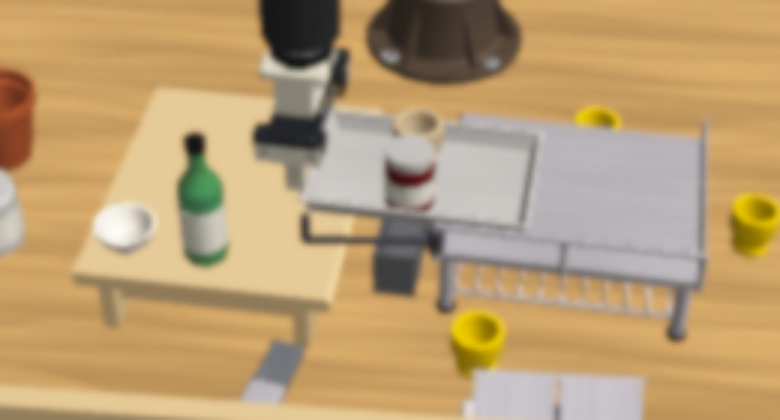

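```bash
python3 -m crank '[{"linear":[0.005,0.1,0.002],"rot":[0,0,0],"hand":1},{"linear":[0.005,0.1,0.002],"rot":[0,0,0],"hand":1},{"linear":[0.005,0.1,0.002],"rot":[0,0,0],"hand":1},{"linear":[0.005,0.1,0.002],"rot":[0,0,0],"hand":1},{"linear":[0.005,0.1,0.002],"rot":[0,0,0],"hand":1},{"linear":[0.005,0.1,0.002],"rot":[0,0,0],"hand":1},{"linear":[0.005,0.1,0.002],"rot":[0,0,0],"hand":1},{"linear":[0.005,0.1,0],"rot":[0,0,0],"hand":1}]';python3 - <<'E'
from h import *
from plant import eyes
st()
s=eyes.snapshot("scene");cv2.imwrite("pics/s12.png",cv2.resize(s["image"][130:270,180:440,::-1],None,fx=3,fy=3))
E
```

```text
clock: 31.35
tool_pos: [0.4489, -0.0937, 0.1141]
orientation: [-167.7, 89.7, -82.5]
force: [-0.6, -5.0, -3.8]
opening: 0.0876
t 31.35 p [ 0.4489 -0.0937  0.1141] jawyaw 175.2 x [ 0.001 -0.005 -1.   ] F [-0.6 -5.  -3.8] op 0.0876
```

View pics/s12.png

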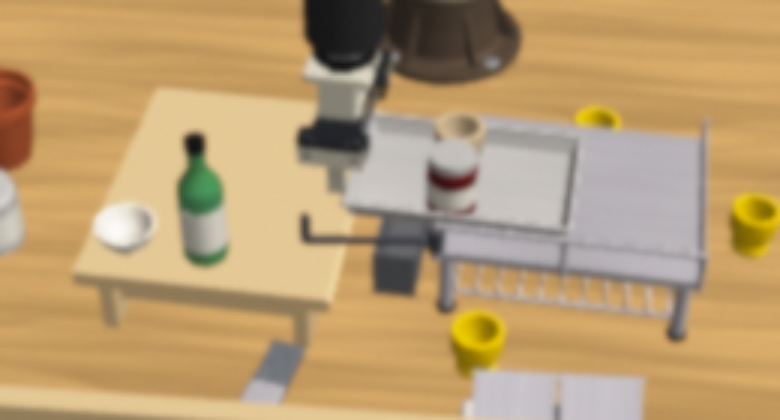

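```bash
python3 -m crank '[{"linear":[0.005,0.1,0],"rot":[0,0,0],"hand":1},{"linear":[0.005,0.1,0],"rot":[0,0,0],"hand":1},{"linear":[0.005,0.1,0],"rot":[0,0,0],"hand":1},{"linear":[0.005,0.1,0],"rot":[0,0,0],"hand":1},{"linear":[0.005,0.1,0],"rot":[0,0,0],"hand":1},{"linear":[0.005,0.1,0],"rot":[0,0,0],"hand":1},{"linear":[0.005,0.1,0],"rot":[0,0,0],"hand":1},{"linear":[0.005,0.1,0],"rot":[0,0,0],"hand":1},{"linear":[0.005,0.1,0],"rot":[0,0,0],"hand":1},{"linear":[0.005,0.1,0],"rot":[0,0,0],"hand":1},{"linear":[0.005,0.1,0],"rot":[0,0,0],"hand":1},{"linear":[0.005,0.1,0],"rot":[0,0,0],"hand":1},{"linear":[0.005,0.1,0],"rot":[0,0,0],"hand":1},{"linear":[0.005,0.1,0],"rot":[0,0,0],"hand":1},{"linear":[0.005,0.1,0],"rot":[0,0,0],"hand":1},{"linear":[0.005,0.1,0],"rot":[0,0,0],"hand":1},{"linear":[0.005,0.1,0],"rot":[0,0,0],"hand":1},{"linear":[0,0,0],"rot":[0,0,0],"hand":1}]';python3 - <<'E'
from h import *
from plant import eyes
st()
s=eyes.snapshot("scene");cv2.imwrite("pics/s13.png",cv2.resize(s["image"][130:270,180:440,::-1],None,fx=3,fy=3))
s=eyes.snapshot("top");cv2.imwrite("pics/t13.png",cv2.resize(s["image"][130:280,200:460,::-1],None,fx=3,fy=3));pickle.dump(s,open("top13.pkl","wb"))
E
```

```text
clock: 33.65
tool_pos: [0.453, 0.0152, 0.1145]
orientation: [175.9, 89.6, -98.8]
force: [-0.7, -2.4, -3.4]
opening: 0.0877
t 33.65 p [0.453  0.0152 0.1145] jawyaw 175.3 x [-0.001 -0.007 -1.   ] F [-0.7 -2.4 -3.4] op 0.0877
```

View pics/s13.png

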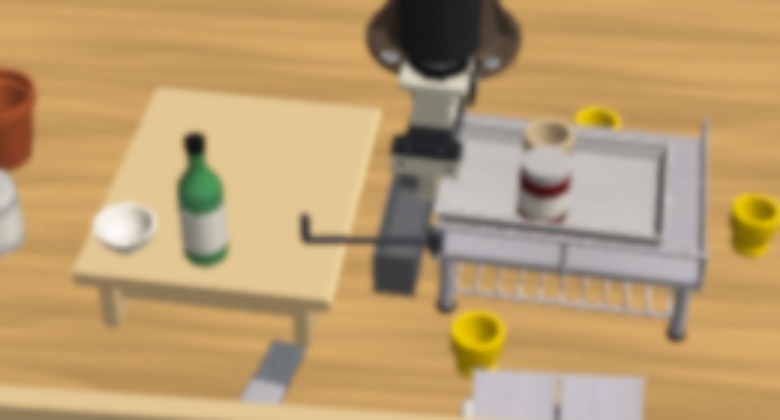

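View pics/t13.png

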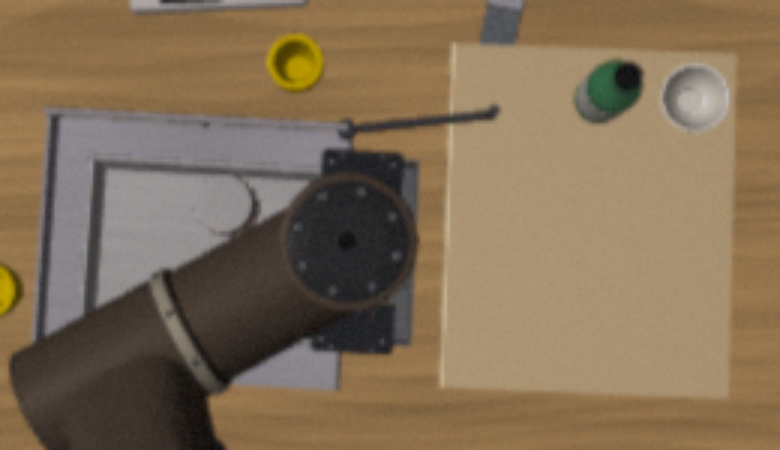

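```bash
cat > fr.py <<'E'
from h import *
def front(s):
    W=cloud(s);Z=W[:,:,2];P=[]
    for v in range(186,230):
        c=[u for u in range(222,262) if .116<Z[v,u]<.135 and Z[v,u-2]<.112]
        e=[u for u in range(205,225) if .118<Z[v,u]<.145]
        if c: P.append((*W[v,min(c),:2],*(W[v,max(e),:2] if e else (np.nan,np.nan))))
    P=np.array(P);print(len(P),P[::8].round(3))
    print("gap rim-plate (along y)",np.nanmedian(P[:,3]-P[:,1]).round(4),"slope rim",np.polyfit(P[:,0],P[:,1],1).round(4))
E
python3 -c "
from fr import *
front(pickle.load(open('top13.pkl','rb')))"
```

```text
44 [[0.547 0.288 0.547 0.33 ]
 [0.521 0.29  0.523 0.332]
 [0.497 0.291 0.498 0.335]
 [0.472 0.293 0.473 0.333]
 [0.448 0.295 0.449 0.338]
 [0.423 0.299 0.424 0.34 ]]
gap rim-plate (along y) 0.042 slope rim [-0.0827  0.3327]
```

```bash
python3 -m crank '[{"linear":[0.005,0.07,0],"rot":[0,0,0],"hand":1},{"linear":[0.005,0.1,0],"rot":[0,0,0],"hand":1},{"linear":[0.005,0.1,0],"rot":[0,0,0],"hand":1},{"linear":[0.005,0.1,0],"rot":[0,0,0],"hand":1},{"linear":[0.005,0.08,0],"rot":[0,0,0],"hand":1},{"linear":[0,0.03,0],"rot":[0,0,0],"hand":1},{"linear":[0,0,0],"rot":[0,0,0],"hand":1}]';python3 - <<'E'
from fr import *
from plant import eyes
st()
s=eyes.snapshot("top");front(s)
E
```

```text
clock: 34.62
tool_pos: [0.4533, 0.0412, 0.1148]
orientation: [167.6, 89.3, -107.2]
force: [-0.5, -3.0, -1.0]
opening: 0.0875
t 34.62 p [0.4533 0.0412 0.1148] jawyaw 175.2 x [-0.003 -0.011 -1.   ] F [-0.5 -3.  -1. ] op 0.0875
14 [[0.547 0.312 0.547 0.307]
 [0.522 0.313 0.522 0.313]]
gap rim-plate (along y) -0.0021 slope rim [-0.0257  0.3261]
```

```bash
python3 -m crank '[{"linear":[0,0.07,0],"rot":[0,0,0],"hand":1},{"linear":[0,0.05,0],"rot":[0,0,0],"hand":1},{"linear":[0,0,0],"rot":[0,0,0],"hand":1},{"linear":[0,-0.05,0],"rot":[0,0,0],"hand":1},{"linear":[0,-0.2,0],"rot":[0,0,0],"hand":1},{"linear":[0,-0.3,0],"rot":[0,0,0],"hand":1},{"linear":[0,-0.1,0],"rot":[0,0,0],"hand":1},{"linear":[0,0,0],"rot":[0,0,0],"hand":1}]';python3 - <<'E'
from h import *
from plant import eyes
st()
s=eyes.snapshot("scene");cv2.imwrite("pics/s14.png",cv2.resize(s["image"][130:270,180:440,::-1],None,fx=3,fy=3));pickle.dump(s,open("sc14.pkl","wb"))
s=eyes.snapshot("top");cv2.imwrite("pics/t14.png",cv2.resize(s["image"][130:280,200:460,::-1],None,fx=3,fy=3));pickle.dump(s,open("top14.pkl","wb"))
E
```

```text
clock: 35.67
tool_pos: [0.455, 0.008, 0.1159]
orientation: [-171.4, 89.5, -86.3]
force: [0.1, 0.2, 0.4]
opening: 0.088
t 35.67 p [0.455  0.008  0.1159] jawyaw 175.1 x [ 0.001 -0.008 -1.   ] F [0.1 0.2 0.4] op 0.088
```

View pics/s14.png

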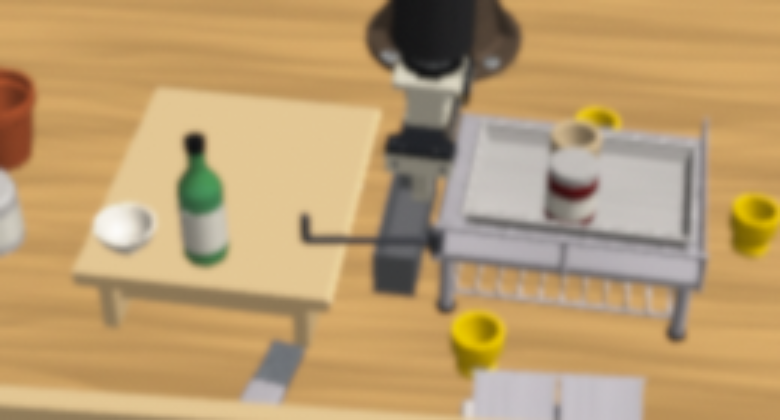

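View pics/t14.png

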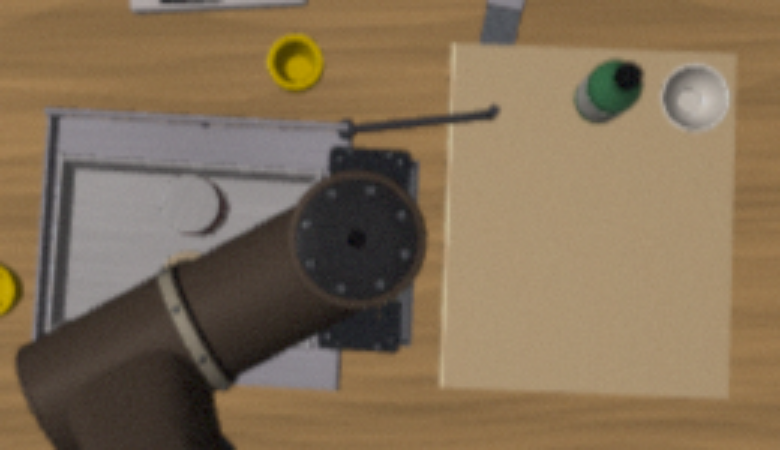

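```bash
python3 - <<'E'
import numpy as np
c=np.array([.4608,.184]);t=np.radians(-4.3);ex=np.array([np.cos(t),np.sin(t)]);ey=np.array([-ex[1],ex[0]])
pin=c+.135*ex-.148*ey; pin=(pin+np.array([.5803,.0231]))/2;print("pin",pin.round(4))
a,b,r=.022,.010,.115
prev=None
for th in [98,90,80,70,60,50,40,30,20,10,5,0]:
    q=np.radians(th);u=np.array([-np.cos(q),-np.sin(q)]);n=np.array([np.sin(q),-np.cos(q)])
    T=r*u+.005*n+np.array([a,-b if th<90 else b if th>90 else 0]);w=pin+T[0]*ex+T[1]*ey
    print(th,w.round(4),None if prev is None else ((w-prev)/.06).round(2));prev=w
E
python3 -m crank '[{"linear":[0,-0.05,0.2],"rot":[0,0,0],"hand":1},{"linear":[0,0,0.5],"rot":[0,0,0],"hand":0},{"linear":[0,0,0.5],"rot":[0,0,0],"hand":0},{"linear":[0,0,0.5],"rot":[0,0,0],"hand":0},{"linear":[0.3,-0.15,0.3],"rot":[0,0,0],"hand":0},{"linear":[0.5,-0.25,0],"rot":[0,0,0],"hand":0},{"linear":[0.5,-0.25,0],"rot":[0,0,0],"hand":0},{"linear":[0.5,-0.25,0],"rot":[0,0,0],"hand":0},{"linear":[0.5,-0.25,0],"rot":[0,0,0],"hand":0},{"linear":[0.5,-0.25,0],"rot":[0,0,0],"hand":0},{"linear":[0.2,-0.1,0],"rot":[0,0,0],"hand":0},{"linear":[0,0,0],"rot":[0,0,0],"hand":0}]';python3 - <<'E'
from h import *
from plant import eyes
st()
s=eyes.snapshot("wrist");cv2.imwrite("pics/w15.png",s["image"][:,:,::-1])
E
```

```text
pin [0.5823 0.0247]
98 [ 0.6174 -0.0814] None
90 [ 0.6006 -0.092 ] [-0.28 -0.18]
80 [ 0.5799 -0.0996] [-0.34 -0.13]
70 [ 0.5607 -0.0938] [-0.32  0.1 ]
60 [ 0.5428 -0.0847] [-0.3   0.15]
50 [ 0.5268 -0.0727] [-0.27  0.2 ]
40 [ 0.513  -0.0581] [-0.23  0.24]
30 [ 0.502  -0.0413] [-0.18  0.28]
20 [ 0.4941 -0.0229] [-0.13  0.31]
10 [ 0.4896 -0.0033] [-0.08  0.33]
5 [0.4886 0.0067] [-0.02  0.17]
0 [0.4884 0.0167] [-0.    0.17]
clock: 37.28
tool_pos: [0.641, -0.0856, 0.2507]
orientation: [-122.2, 89.3, -36.6]
force: [-0.9, -0.3, -0.1]
opening: 0.0007
t 37.27 p [ 0.641  -0.0856  0.2507] jawyaw 175.6 x [ 0.009 -0.007 -1.   ] F [-0.9 -0.3 -0.1] op 0.0007
```

View pics/w15.png

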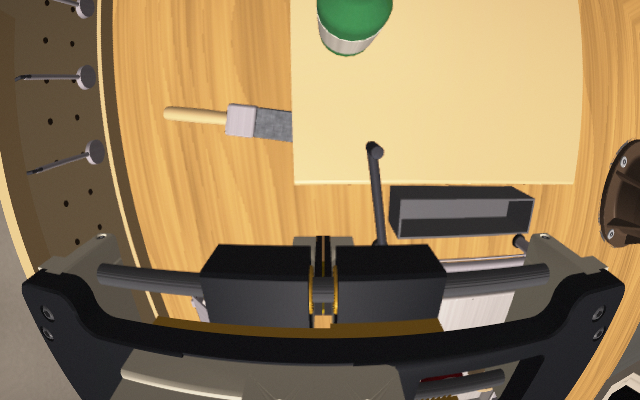

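```bash
python3 - <<'E'
import numpy as np
t=np.radians(-4.3);ex=np.array([np.cos(t),np.sin(t)]);ey=np.array([-ex[1],ex[0]])
pin=np.array([.5823,.0247])
a,b,r=.022,.010,.09
prev=None
for th in [98,90,80,70,60,50,40,30,20,10,5,0]:
    q=np.radians(th);u=np.array([-np.cos(q),-np.sin(q)]);n=np.array([np.sin(q),-np.cos(q)])
    T=r*u+.005*n+np.array([a,-b if th<90 else b if th>90 else 0]);w=pin+T[0]*ex+T[1]*ey
    print(th,w.round(4),None if prev is None else ((w-prev)/.06).round(2));prev=w
E
python3 -m crank '[{"linear":[0,0.3,0],"rot":[0,0,0],"hand":0},{"linear":[0,0.1,-0.3],"rot":[-0.05,0.1,0],"hand":0},{"linear":[0,0,-0.5],"rot":[0,0,0],"hand":0},{"linear":[0,0,-0.5],"rot":[0,0,0],"hand":0},{"linear":[0,0,-0.5],"rot":[0,0,0],"hand":0},{"linear":[0,0,-0.3],"rot":[0,0,0],"hand":0},{"linear":[0,0,-0.1],"rot":[0,0,0],"hand":0},{"linear":[0,0,0],"rot":[0,0,0],"hand":0}]';python3 - <<'E'
from h import *
st()
E
```

```text
98 [ 0.6158 -0.0565] None
90 [ 0.6025 -0.0671] [-0.22 -0.18]
80 [ 0.5861 -0.0754] [-0.27 -0.14]
70 [ 0.571 -0.071] [-0.25  0.07]
60 [ 0.5569 -0.0641] [-0.24  0.12]
50 [ 0.5442 -0.0548] [-0.21  0.15]
40 [ 0.5333 -0.0435] [-0.18  0.19]
30 [ 0.5246 -0.0305] [-0.15  0.22]
20 [ 0.5182 -0.0161] [-0.11  0.24]
10 [ 0.5144 -0.0008] [-0.06  0.25]
5 [0.5136 0.007 ] [-0.01  0.13]
0 [0.5134 0.0148] [-0.    0.13]
clock: 38.33
tool_pos: [0.6345, -0.0535, 0.1136]
orientation: [177.8, 89.4, -96.1]
force: [0.7, -0.4, -0.1]
opening: 0.0006
t 38.33 p [ 0.6345 -0.0535  0.1136] jawyaw 176.0 x [-0.001 -0.011 -1.   ] F [ 0.7 -0.4 -0.1] op 0.0006
```

```bash
python3 -m crank '[{"linear":[-0.2,-0.08,0],"rot":[0,0,0],"hand":0},{"linear":[-0.2,-0.08,0],"rot":[0,0,0],"hand":0},{"linear":[-0.2,-0.08,0],"rot":[0,0,0],"hand":0},{"linear":[-0.2,-0.08,0],"rot":[0,0,0],"hand":0},{"linear":[-0.2,0.02,0],"rot":[0,0,0],"hand":0},{"linear":[-0.15,0.06,0],"rot":[0,0,0],"hand":0},{"linear":[-0.15,0.1,0],"rot":[0,0,0],"hand":0},{"linear":[0,0,0],"rot":[0,0,0],"hand":0}]';python3 - <<'E'
from h import *
from plant import eyes
st()
s=eyes.snapshot("scene");cv2.imwrite("pics/s16.png",cv2.resize(s["image"][130:270,180:440,::-1],None,fx=3,fy=3))
s=eyes.snapshot("wrist");cv2.imwrite("pics/w16.png",s["image"][:,:,::-1])
E
```

```text
clock: 39.33
tool_pos: [0.5518, -0.0626, 0.1169]
orientation: [-151.7, 89.4, -65.7]
force: [0.1, 0.4, -0.5]
opening: 0.0002
t 39.33 p [ 0.5518 -0.0626  0.1169] jawyaw 176.0 x [ 0.004 -0.01  -1.   ] F [ 0.1  0.4 -0.5] op 0.0002
```

View pics/s16.png

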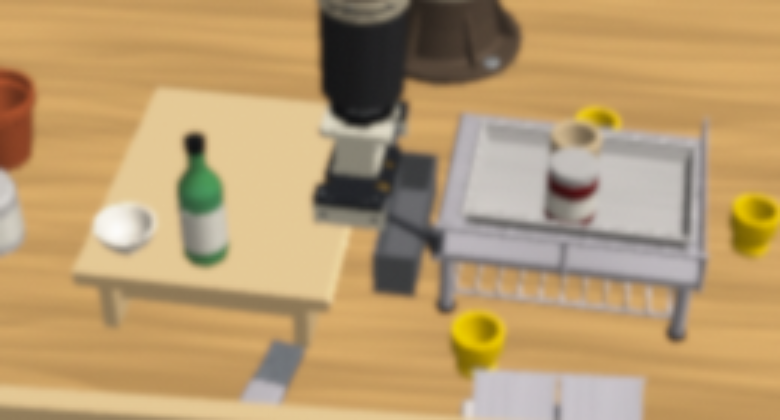

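View pics/w16.png

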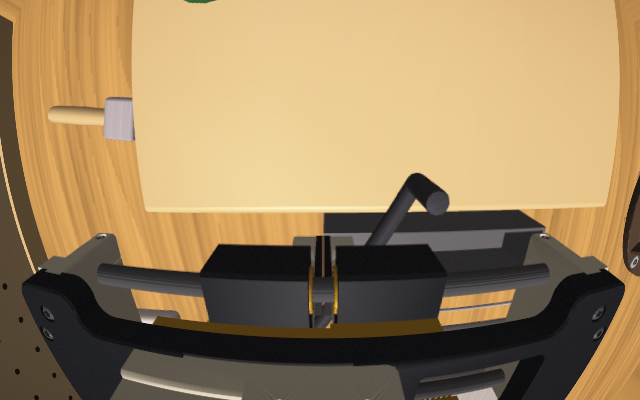

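```bash
python3 -m crank '[{"linear":[0,0,-0.08],"rot":[0,0,0],"hand":0},{"linear":[-0.12,0.13,-0.02],"rot":[0,0,0],"hand":0},{"linear":[-0.15,0.17,-0.01],"rot":[0,0,0],"hand":0},{"linear":[-0.15,0.2,0],"rot":[0,0,0],"hand":0},{"linear":[-0.12,0.22,0],"rot":[0,0,0],"hand":0},{"linear":[0,0,0],"rot":[0,0,0],"hand":0}]';python3 - <<'E'
from h import *
from plant import eyes
st()
s=eyes.snapshot("scene");cv2.imwrite("pics/s17.png",cv2.resize(s["image"][130:270,180:440,::-1],None,fx=3,fy=3))
E
```

```text
clock: 40.17
tool_pos: [0.5178, -0.0164, 0.1093]
orientation: [-155.5, 89.4, -69.4]
force: [0.1, -0.2, 0.2]
opening: 0.0004
t 40.17 p [ 0.5178 -0.0164  0.1093] jawyaw 176.0 x [ 0.004 -0.01  -1.   ] F [ 0.1 -0.2  0.2] op 0.0004
```

View pics/s17.png

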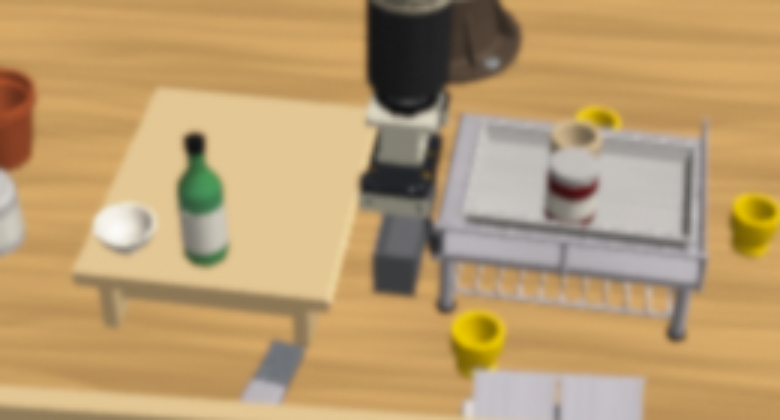

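```bash
python3 -m crank '[{"linear":[-0.1,0.12,0.02],"rot":[0,0,0],"hand":0},{"linear":[-0.1,0.12,0.01],"rot":[0,0,0],"hand":0},{"linear":[-0.08,0.1,0],"rot":[0,0,0],"hand":0},{"linear":[-0.05,0.08,0],"rot":[0,0,0],"hand":0},{"linear":[0,0,0],"rot":[0,0,0],"hand":0}]';python3 -c "
from h import *
st()"
python3 -m crank '[{"linear":[0,0.06,0],"rot":[0,0,0],"hand":0},{"linear":[0,0,0],"rot":[0,0,0],"hand":0}]'
```

```text
clock: 40.85
tool_pos: [0.4972, 0.0102, 0.1114]
orientation: [-152.2, 89.4, -66.1]
force: [-0.3, 0.5, -0.1]
opening: 0.0003
t 40.85 p [0.4972 0.0102 0.1114] jawyaw 176.0 x [ 0.004 -0.01  -1.   ] F [-0.3  0.5 -0.1] op 0.0003
clock: 41.1
tool_pos: [0.4972, 0.0139, 0.1113]
orientation: [-154.0, 89.4, -68.0]
force: [-0.5, 0.1, -0.1]
opening: 0.0005
```

```bash
for i in 1 2; do python3 -m crank '[{"linear":[0,0.06,0],"rot":[0,0,0],"hand":0},{"linear":[0,0,0],"rot":[0,0,0],"hand":0}]'; done
```

```text
clock: 41.35
tool_pos: [0.4971, 0.0161, 0.1113]
orientation: [-163.0, 89.2, -77.0]
force: [0.4, -2.7, 1.7]
opening: 0.0003
clock: 41.6
tool_pos: [0.4971, 0.0159, 0.1114]
orientation: [-171.7, 88.9, -85.7]
force: [-0.0, 0.3, -0.5]
opening: 0.0005
```

```bash
python3 -m crank '[{"linear":[0,-0.2,0],"rot":[0,0,0],"hand":0},{"linear":[0,-0.5,0],"rot":[0,0,0],"hand":0},{"linear":[0,-0.3,0.3],"rot":[0,0,0],"hand":0},{"linear":[0,-0.3,0.5],"rot":[0,0,0],"hand":0},{"linear":[-0.1,-0.4,0.5],"rot":[0,0,0],"hand":0},{"linear":[-0.1,-0.6,0.5],"rot":[0,0,0],"hand":0},{"linear":[-0.1,-0.7,0.4],"rot":[0,0,0],"hand":0},{"linear":[-0.1,-0.7,0.3],"rot":[0,0,0],"hand":0},{"linear":[-0.1,-0.7,0],"rot":[0,0,0],"hand":0},{"linear":[-0.1,-0.7,0],"rot":[0,0,0],"hand":0},{"linear":[-0.1,-0.7,0],"rot":[0,0,0],"hand":0},{"linear":[-0.1,-0.4,0],"rot":[0,0,0],"hand":0},{"linear":[0,0,0],"rot":[0,0,0],"hand":0},{"linear":[0,0,0],"rot":[0,0,0],"hand":0}]';python3 - <<'E'
from h import *
from plant import eyes
st()
s=eyes.snapshot("scene");cv2.imwrite("pics/s18.png",cv2.resize(s["image"][130:270,180:440,::-1],None,fx=3,fy=3))
s=eyes.snapshot("top");cv2.imwrite("pics/t18.png",cv2.resize(s["image"][130:280,200:460,::-1],None,fx=3,fy=3));pickle.dump(s,open("top18.pkl","wb"))
W=cloud(s);Z=W[:,:,2]
m=np.zeros(Z.shape,np.uint8);m[170:262,218:312]=((Z>.114)&(Z<.14))[170:262,218:312];m=cv2.morphologyEx(m,cv2.MORPH_CLOSE,np.ones((3,3)))
cv2.imwrite("pics/m18.png",cv2.resize(m[150:270,200:330]*255,None,fx=5,fy=5,interpolation=0))
E
```

```text
clock: 43.35
tool_pos: [0.444, -0.3698, 0.2655]
orientation: [-159.6, 89.2, -73.6]
force: [0.9, 0.4, 1.2]
opening: 0.0006
t 43.35 p [ 0.444  -0.3698  0.2655] jawyaw 176.0 x [ 0.004 -0.014 -1.   ] F [0.9 0.4 1.2] op 0.0006
```

View pics/s18.png

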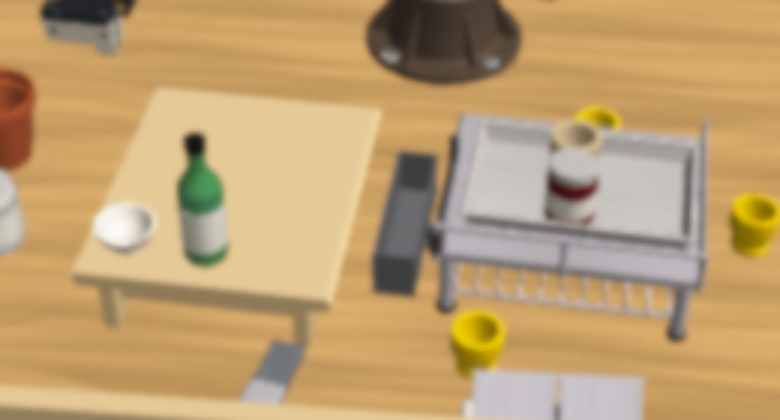

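View pics/t18.png

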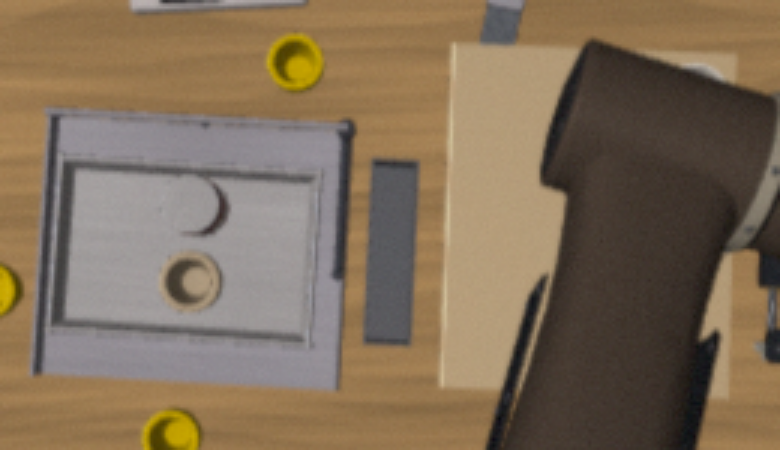

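```bash
python3 - <<'E'
from h import *
s=pickle.load(open("top18.pkl","rb"))
f=lambda x,y,z: ray(s,200+(x+.5)/3-.5,130+(y+.5)/3-.5,z)[:2]
C=[f(64,157,.126),f(322,170,.126),f(310,346,.126),f(52,331,.126)]
c=np.mean(C,0);t=np.radians(-4.3);ex=np.array([np.cos(t),np.sin(t)]);ey=np.array([-ex[1],ex[0]])
sh=np.array([.4608,.184]);d=c-sh;print("tray",c.round(4),"in shelf",(d@ex).round(4),(d@ey).round(4),"size",np.linalg.norm(C[0]-C[1]).round(3),np.linalg.norm(C[1]-C[2]).round(3))
l=(C[0]+C[3]-C[1]-C[2])/2;yaw=np.degrees(np.arctan2(-l[0],l[1]));print("tray yaw",yaw.round(2))
y=np.radians(yaw);tx=np.array([np.cos(y),np.sin(y)]);ty=np.array([-tx[1],tx[0]])
for n,p in [("mortar",f(190,281,.166)),("jar",f(194,205,.184))]: print(n,p.round(4),((p-c)@tx).round(4),((p-c)@ty).round(4))
p,q=f(347,128,.128),f(338,275,.155);w=q-p;print("arm",p.round(4),q.round(4),np.degrees(np.arctan2(-(w@ey),-(w@ex))).round(2),np.linalg.norm(w).round(4))
W=cloud(s)
for u,v in [(264,224),(265,197),(240,190),(290,235),(240,235),(295,195)]: print((u,v),W[v,u].round(3))
E
```

```text
tray [0.4604 0.1897] in shelf -0.0009 0.0056 size 0.266 0.18
tray yaw -4.3
mortar [0.4292 0.1812] -0.0304 -0.0108
jar [0.5036 0.1737] 0.0443 -0.0127
arm [0.5827 0.023 ] [0.4322 0.0346] -0.08 0.151
(264, 224) [0.427 0.185 0.12 ]
(265, 197) [0.507 0.172 0.183]
(240, 190) [0.535 0.261 0.104]
(290, 235) [0.391 0.106 0.107]
(240, 235) [0.394 0.263 0.101]
(295, 195) [0.516 0.088 0.106]
```

All checks are well inside the limits and the gripper is clear of everything, so I hand in.

```bash
python3 -c "
from plant import ticket
print(ticket.close_job())"
```

```text
the job is handed in; nothing more can be done
None
```

The job is done and handed in at about 43.5 s of the 72 s. I stood the mortar and the jam jar side by side in the tray, slightly behind the middle of its length. I then pushed the tray across the gap with the open fingers on its rear rim, and swung the retaining arm shut with the closed fingers until it met its stop.

The last top view showed:

| Check | Measured | Limit |
|---|---|---|
| Tray across the shelf | -1 mm | ±45 mm |
| Tray along the shelf | +6 mm | -15 to +30 mm |
| Tray angle to the shelf | about 0° | 0.15 rad (8.6°) |
| Mortar in the tray (across, along) | -30 mm, -11 mm | ±60 mm, ±75 mm |
| Jar in the tray (across, along) | +44 mm, -13 mm | ±60 mm, ±75 mm |
| Retaining arm angle | about 0° | 0.1 rad (5.7°) |

- **Upright and level:** the mortar and jar look upright in the camera views, and the front rim stayed at about 127 mm at each reading while it crossed the gap.
- **Bystanders:** the ones I could see look unmoved, though I did not measure them, and in the last top view the robot arm hid the bowl and the oil bottle.
- **Disagreements:**
  - The top and wrist cameras differed by about 5–6 mm on both grasps, so I used the average.
  - The tray's rim measured 266 by 180 mm in the last view, against 272 by 182 mm given.
  - One depth check of the gap to the end plate near the end was spoiled by the plate itself, so I relied on the finger travel and the final view instead.

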